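Make up the set of four in the colour cupboard

TASK

Swing the upper half of the colour cupboard's split door wide open, leaving the lower half shut and bolted; take out every used-up jar (black lid) and stand it upright on the mat, and add just as many white-lidded jars from the mat as it takes to have four inside, one standing upright in each bay. With all four in place, shut the upper half fully again. Any jars left over stay outside on the mat or table, and the paperweight, the dish and the water bowl are not to be disturbed.

Things in the scene. Friction and masses are not known exactly. Their poses are not given: they have to be found in the camera images.
- cupboard: Wooden cupboard fixed to the table, front (-x) to the robot: 150 deep (x), 274 wide (y); side walls 12 thick and back wall 8 thick rise to z 155 mm. Origin: centre of underside. A white shelf, top at z 70 mm, has 4 bays in a row along y, 58 to 62 wide, 80 deep (x), parted by 3 dividers 4 thick and bounded by a lip in front and a step behind, all 18 high (z 88), like the lower leaf. Its two leaves hinge at left (+y).
- upper_leaf (a joint): Upper half door, z 91 to 163 mm, with an 8 mm roof board (underside z 155) that covers the cupboard and swings away with it, baring the bays from above; opened about 1.6 rad, the roof still juts 160 mm across before the bays, so swing it nearer its stop, 2.2. Rad: 0 shut (start up to 0.12), grows as the free (-y) edge comes to the robot (clockwise from above). Under 1 N; stays where left.
- upper_hinge (a point): Point on the vertical hinge axis of both leaves (on the cupboard's frame at x -82.5 mm, y +137 mm), 120 mm above the table.
- upper_handle (a point): Grip point on the upper leaf's handle, a vertical steel bar 14 mm in diameter, 33 mm clear of the leaf face, standing freely past the roof (top 163 mm) to z 215 mm; the point is on its axis at z 190 mm. Brackets join it at z 120 and 145 mm only. With the leaf shut it lies x -47.5, y -246 mm from the hinge axis (cupboard frame) and turns with the leaf.
- lower_leaf (a joint): Lower half door: rad, 0 = shut; bolted, must stay at 0. Top edge 88 mm above the table.
- bolt (a joint): Brass and steel barrel bolt on the lower leaf: m, 0 = shot home, grows as it is drawn; must stay at 0.
- mat: Grey felt mat, 280 x 340 x 4 mm, fixed, on which the spare jars stand; origin centre of its underside.
- weight: White paperweight bar, 160 x 40 x 28 mm, lying on the table; origin centre of its underside. Not to be disturbed.
- dish: White porcelain dish, 90 mm across, 22 mm tall; origin centre of its underside. Not to be disturbed.
- water_pot: Blue porcelain water bowl, 90 mm across, 75 mm tall; origin centre of its underside. Not to be disturbed.
- bay1 (a point): Point on the shelf surface (z 70 mm) in bay 1 of 4, counted from the hinge side (+y to -y, 62 mm apart), on the bay's centre line midway front to back, 50 mm behind the front edge of the carcass (x -25 mm in the cupboard's frame): the place for a jar's underside. It takes the cupboard's axes.
- bay2 (a point): Point on the shelf surface (z 70 mm) in bay 2 of 4, counted from the hinge side (+y to -y, 62 mm apart), on the bay's centre line midway front to back, 50 mm behind the front edge of the carcass (x -25 mm in the cupboard's frame): the place for a jar's underside. It takes the cupboard's axes.
- bay3 (a point): Point on the shelf surface (z 70 mm) in bay 3 of 4, counted from the hinge side (+y to -y, 62 mm apart), on the bay's centre line midway front to back, 50 mm behind the front edge of the carcass (x -25 mm in the cupboard's frame): the place for a jar's underside. It takes the cupboard's axes.
- bay4 (a point): Point on the shelf surface (z 70 mm) in bay 4 of 4, counted from the hinge side (+y to -y, 62 mm apart), on the bay's centre line midway front to back, 50 mm behind the front edge of the carcass (x -25 mm in the cupboard's frame): the place for a jar's underside. It takes the cupboard's axes.
- jar1: Lidded colour jar, 48 mm diameter, 75 mm tall, plain coloured body and white lid, heavy base, about 160 g; the origin is the centre of its underside, z up its axis. Stands on the mat at the start; may be absent. All jars are interchangeable.
- jar2: Lidded colour jar, 48 mm diameter, 75 mm tall, plain coloured body and white lid, heavy base, about 160 g; the origin is the centre of its underside, z up its axis. Stands on the mat at the start; may be absent. All jars are interchangeable.
- jar3: Lidded colour jar, 48 mm diameter, 75 mm tall, plain coloured body and white lid, heavy base, about 160 g; the origin is the centre of its underside, z up its axis. Stands on the mat at the start; may be absent. All jars are interchangeable.
- jar4: Lidded colour jar, 48 mm diameter, 75 mm tall, plain coloured body and white lid, heavy base, about 160 g; the origin is the centre of its underside, z up its axis. Stands on the mat at the start; may be absent. All jars are interchangeable.
- jar5: Lidded colour jar, 48 mm diameter, 75 mm tall, plain coloured body and white lid, heavy base, about 160 g; the origin is the centre of its underside, z up its axis. Stands on the mat at the start; may be absent. All jars are interchangeable.
- stored1: Lidded colour jar, 48 mm diameter, 75 mm tall, plain coloured body and white lid, heavy base, about 160 g; the origin is the centre of its underside, z up its axis. Already in one of the cupboard's bays at the start; one of these two may be absent. All are interchangeable with the jars on the mat.
- stored2: Lidded colour jar, 48 mm diameter, 75 mm tall, plain coloured body and white lid, heavy base, about 160 g; the origin is the centre of its underside, z up its axis. Already in one of the cupboard's bays at the start; one of these two may be absent. All are interchangeable with the jars on the mat.
- empty1: Used-up jar: same shape and size as the others (48 mm diameter, 75 mm tall, heavy base, about 160 g) but white body and black lid. Starts in one of the cupboard's bays; one of the two may be absent. Origin: centre of its underside, z up its axis.
- empty2: Used-up jar: same shape and size as the others (48 mm diameter, 75 mm tall, heavy base, about 160 g) but white body and black lid. Starts in one of the cupboard's bays; one of the two may be absent. Origin: centre of its underside, z up its axis.

How it is judged:
On the way, in this order (a step that is already met when the one before it is completed fails the run):
1. the upper leaf is swung wide open (past 1.2 rad) (value of joint upper_leaf above 1.2 rad), for 0.2 s.
2. with the upper leaf open, every one of the four bays has a white-lidded jar standing upright on the shelf (distance between any of stored1, stored2, jar1, jar2, jar3, jar4, jar5 and bay1 below 0.022 m and distance between any of stored1, stored2, jar1, jar2, jar3, jar4, jar5 and bay2 below 0.022 m and distance between any of stored1, stored2, jar1, jar2, jar3, jar4, jar5 and bay3 below 0.022 m and distance between any of stored1, stored2, jar1, jar2, jar3, jar4, jar5 and bay4 below 0.022 m and value of joint upper_leaf above 0.6 rad), for 0.2 s.
At the end, for the whole second after the job is handed in: Each bay holds one white-lidded jar, underside within 22 mm of the bay point, upright to 0.15 rad; each black-lidded jar stands upright with its centre on the mat; no jar is higher than the shelf; upper leaf shut (under 0.04 rad), lower leaf shut (0.05 rad), bolt home (8 mm) (distance between any of stored1, stored2, jar1, jar2, jar3, jar4, jar5 and bay1 below 0.022 m and distance between any of stored1, stored2, jar1, jar2, jar3, jar4, jar5 and bay2 below 0.022 m and distance between any of stored1, stored2, jar1, jar2, jar3, jar4, jar5 and bay3 below 0.022 m and distance between any of stored1, stored2, jar1, jar2, jar3, jar4, jar5 and bay4 below 0.022 m and value of joint lower_leaf below 0.05 rad and value of joint bolt below 0.008 m and value of joint upper_leaf below 0.04 rad and x of empty1 in the frame of mat between -0.14 and 0.14 m and y of empty1 in the frame of mat between -0.17 and 0.17 m and z of each of empty1, empty2 in the frame of mat below 0.02 m and angle between each of empty1, empty2's own z axis and vertical below 0.15 rad and x of empty2 in the frame of mat between -0.14 and 0.14 m and y of empty2 in the frame of mat between -0.17 and 0.17 m and (height (world z) of stored1 below 0.05 m or angle between stored1's own z axis and vertical below 0.15 rad) and (height (world z) of stored2 below 0.05 m or angle between stored2's own z axis and vertical below 0.15 rad) and (height (world z) of jar1 below 0.05 m or angle between jar1's own z axis and vertical below 0.15 rad) and (height (world z) of jar2 below 0.05 m or angle between jar2's own z axis and vertical below 0.15 rad) and (height (world z) of jar3 below 0.05 m or angle between jar3's own z axis and vertical below 0.15 rad) and (height (world z) of jar4 below 0.05 m or angle between jar4's own z axis and vertical below 0.15 rad) and (height (world z) of jar5 below 0.05 m or angle between jar5's own z axis and vertical below 0.15 rad) and height (world z) of each of stored1, stored2, jar1, jar2, jar3, jar4, jar5 below 0.1 m); the robot touches nothing.
It fails at once if the lower leaf is opened (past 0.05 rad) or its bolt drawn (by 8 mm) (value of joint lower_leaf above 0.05 rad or value of joint bolt above 0.008 m).
It fails at once if the paperweight, dish or water bowl is moved more than 30 mm (distance of any of weight, dish, water_pot from where it was at the start of the episode above 0.03 m).
Of stored1, stored2 only 1 to 2 are there at a start; the rules pass over those that are not, and their reading is None.
Of empty1, empty2 only 1 to 2 are there at a start; the rules pass over those that are not, and their reading is None.
Of jar1, jar2, jar3, jar4, jar5 only 4 to 5 are there at a start; the rules pass over those that are not, and their reading is None.
At some moment in a run one of jar1, jar2, jar3, jar4, jar5 may be knocked a few centimetres aside while the robot is not near it.
It also fails if it takes over 210 s, if anything falls off the work surface, if the arm or the gripper's body presses on something with over 40 N, if the wrist force passes 120 N, or if a joint passes its speed limit or range.

ROBOT

A 6-joint arm with a two-finger parallel gripper is mounted at the origin on the work surface. World frame = base frame: x ahead of the robot, y to its left, z up, the work surface at z = 0. Lengths are in m, angles in rad, forces in N, time in s.
With the tool pointing down it reaches from about 0.35 to 0.775 m from the base axis. Payload 5.5 kg.
Tool frame: the origin (TCP) lies midway between the tips of the shut fingers; the grasp point (between the pads) lies 19 mm behind it; z points along the fingers, y is the line along which they close (so a half turn about z gives the same grasp; the last joint's range is limited). The gripper opens to 85 mm and grips with 20 to 120 N. Pads are 22 mm wide; open, the fingers measure 114 mm over their backs; the gripper's body (76 mm by 85 mm) begins 54 mm behind the grasp point. The pads swing forward as they close: fully open they stand 13 mm farther back than shut.
Start: joints at [1.118, 0.313, 0.046, 1.304, 0, 1.431], TCP at [0.177, 0.547, 0.204] pointing down, gripper open.
Joint ranges: [-2.76, 2.76], [-0.86, 1.69], [-1.03, 1.26], [-2.2, 2.34], [-1.47, 1.5], [-3.14, 3.14]. Speed limits (rad/s): [2.57, 2.57, 3.14, 3.14, 3.14, 3.14].

INTERFACE

Orientations are given as a unit quaternion [w, x, y, z].
In Python, from workcell import env gives the robot as it stands. The module is installed in compiled form; this text tells all that it offers.
- The arm moves only by the tool servo_tool, never from a script. Its argument "increments" is a list of rows, each an object of numbers: "grip": the closure, from 0 (fully open) to 1 (shut); "x", "y", "z": the shift along the tool's x, y, z in mm; "roll": the turn about the tool's z in degrees. In form: [{"grip": .., "x": .., "y": .., "z": .., "roll": ..}, ...]. A call has 1 to 5 rows; each row shifts and turns the commanded pose from where the row before left it, along the tool's axes as they then stand; what a row does not reach is not made up. A row lasts 1/12 s, in which the tool goes at most 41.7 mm and 7.16 degrees, less where a joint would pass 70% of its speed; a pose out of reach is approached as far as the arm can. A call is refused whole if a number of a shift passes 41.7 or a number of a turn 7.16, either way. A call with a gripper value outside its range is refused whole. The fingers move at their own pace and stop on an object; "grip_force" is the grip in N (left out, the last holds). Time passes only in rows, so rows that do not move let the fingers close. It gives the time, the measured TCP pose, the force, the opening and the grip force at its end, in the units of the state.
- env.get_state(): the state, without advancing time (a new reading comes with each control period).
- env.read_camera(name): name is "scene" or "top" or "wrist"; returns the picture (384x512x3 uint8, red, green, blue); there is no depth.
- env.get_calibration(name): a dict with "vertical_fov" (degrees; the focal length in pixels is half the picture's height over the tangent of half this angle, whatever the lens; pixels are square), "cx", "cy" (the principal point, pixels), "rvec" (rotation vector, rad) and "tvec" (3), from world to camera coordinates, as OpenCV has them; the wrist camera has in their place "tool_from_camera" (4x4, takes a point from camera to tool coordinates, whose origin is the TCP and whose axes are the flange's). Camera axes: x right, y down, z forward; pixel columns grow to the right and rows downward; lengths in m; the calibration is good to about 2 mm. A picture is of the moment at which its call begins: read the wrist's pose just before it. get_calibration takes no time and is no camera call.
- env.hand_in(): hands the job in; it is judged then, once.
The state is a dict: "clock": time; "joint_pos": joint angles; "qvel": joint speeds; "tau": joint torques, N m; "tcp_pos": TCP position; "orientation": TCP orientation; "wrist_force": force on the tool from outside, world axes, zero at the start; "ft_torque": the same for the moment, N m; "finger_gap": finger opening in m; "grip_force": force on a finger pad.
Only numpy, scipy, OpenCV 4.12 (cv2) and the standard library are available. Lean on these libraries where they do the work, as an engineer would, in place of code of your own. Each camera call takes 0.05 s, during which the arm holds its last target. There are 200 camera calls.

## Working session

There is one attempt and no reset: what is moved stays moved. The work goes in short steps, Python scripts to look and compute and a tool call to move; the robot and the scene stay as the last step left them, time stands still between calls to the robot, and variables do not carry over. Pictures are saved under pics/ and viewed, at most 17 in all, crops included, and the job is handed in when it is done.

Besides the shell and the picture viewer there is one more tool, called after "Call:" as name(argument=value, ...), one argument or row to a line, values as JSON. servo_tool: Moves the arm, as the interface text tells. Its arguments: {"type":"object","properties":{"increments":{"type":"array"},"grip_force":{"type":"number"}},"required":["increments"]}

```bash
mkdir -p pics; cat > h.py <<'E'
import numpy as np, cv2
from workcell import env
def cam(n):
    c=env.get_calibration(n); f=192/np.tan(np.radians(c['vertical_fov'])/2)
    K=np.array([[f,0,c['cx']],[0,f,c['cy']],[0,0,1]]); return c,K
def ray(n,u,v,z,st=None):
    c,K=cam(n); d=np.linalg.inv(K)@[u,v,1]
    if n=='wrist':
        from scipy.spatial.transform import Rotation as R
        st=st or env.get_state(); q=st['orientation']; T=np.eye(4)
        T[:3,:3]=R.from_quat([q[1],q[2],q[3],q[0]]).as_matrix(); T[:3,3]=st['tcp_pos']
        T=T@np.array(c['tool_from_camera']); o=T[:3,3]; d=T[:3,:3]@d
    else:
        r=cv2.Rodrigues(np.array(c['rvec'],float))[0]; o=-r.T@np.array(c['tvec']).ravel(); d=r.T@d
    return o+d*(z-o[2])/d[2]
def proj(n,P):
    c,K=cam(n); return cv2.projectPoints(np.array(P,float).reshape(-1,3),np.array(c['rvec'],float),np.array(c['tvec'],float),K,None)[0].reshape(-1,2)
def shot(n,name,crop=None,s=1.5):
    im=env.read_camera(n)[:,:,::-1]
    if crop: a,b,c,d=crop; im=im[b:d,a:c]
    cv2.imwrite('pics/'+name,cv2.resize(im,None,fx=s,fy=s,interpolation=cv2.INTER_CUBIC))
E
python3 -c "
from h import *
shot('top','top0.png');shot('scene','sc0.png')
s=env.get_state();print(s)
for n in('top','scene','wrist'):print(env.get_calibration(n))"
```

```text
{'clock': 0.1, 'joint_pos': array([1.11838978e+00, 3.13908369e-01, 4.50762353e-02, 1.30360444e+00,
       2.22612318e-05, 1.43114422e+00]), 'qvel': array([-7.99322929e-04, -2.51393384e-03,  2.17218527e-03,  9.25987929e-05,
       -4.10694399e-04, -2.59115905e-04]), 'tau': array([ 2.22480288e-03, -4.81723881e+01,  2.99243242e+01,  1.26881845e-02,
       -1.15891380e-04, -1.18464396e-06]), 'tcp_pos': array([0.17672272, 0.54663514, 0.20330103]), 'orientation': array([-2.49896360e-04,  1.55740617e-01,  9.87797645e-01, -7.81202137e-04]), 'wrist_force': array([ 0.12717622, -0.09588266,  1.26556879]), 'ft_torque': array([-0.02547961, -0.06755153,  0.03054549]), 'grip_force': 0.0, 'finger_gap': 0.08534084565295584}
{'vertical_fov': 50.77015386493025, 'cx': 255.09524851832523, 'cy': 189.73875588817788, 'rvec': array([ 2.17016138, -2.12297137,  0.10317522]), 'tvec': array([-0.06116895,  0.54703329,  1.06942657])}
{'vertical_fov': 46.153649799041425, 'cx': 254.93177903895324, 'cy': 188.4332421484248, 'rvec': array([ 2.43216611,  0.28489986, -0.07958288]), 'tvec': array([-0.52280605, -0.05695566,  1.27844856])}
{'vertical_fov': 70.07098624459825, 'cx': 256.01810154011366, 'cy': 197.20460693819865, 'tool_from_camera': array([[ 7.84402777e-04, -9.58525688e-01, -2.85005071e-01,
         7.26348125e-02],
       [ 9.99997692e-01,  1.32198643e-03, -1.69385402e-03,
         3.69266495e-05],
       [ 2.00037543e-03, -2.85003085e-01,  9.58524512e-01,
        -1.70316226e-01],
       [ 0.00000000e+00,  0.00000000e+00,  0.00000000e+00,
         1.00000000e+00]])}
```

View pics/top0.png

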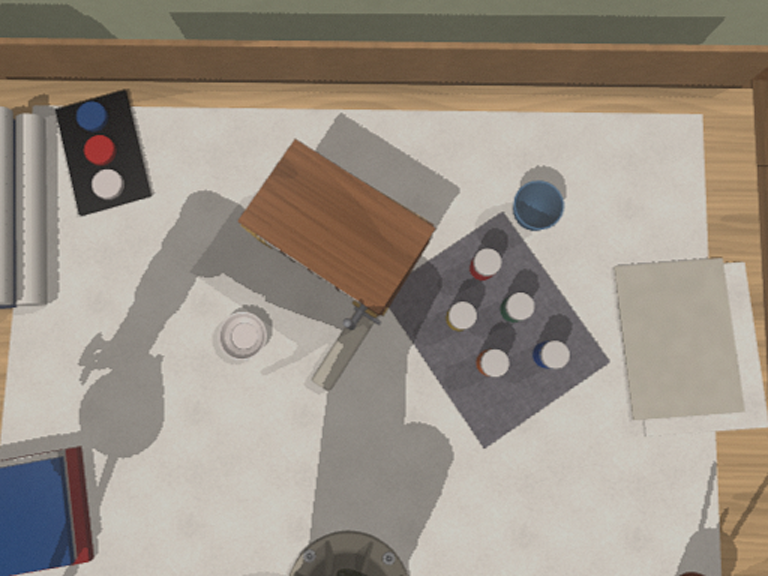

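View pics/sc0.png

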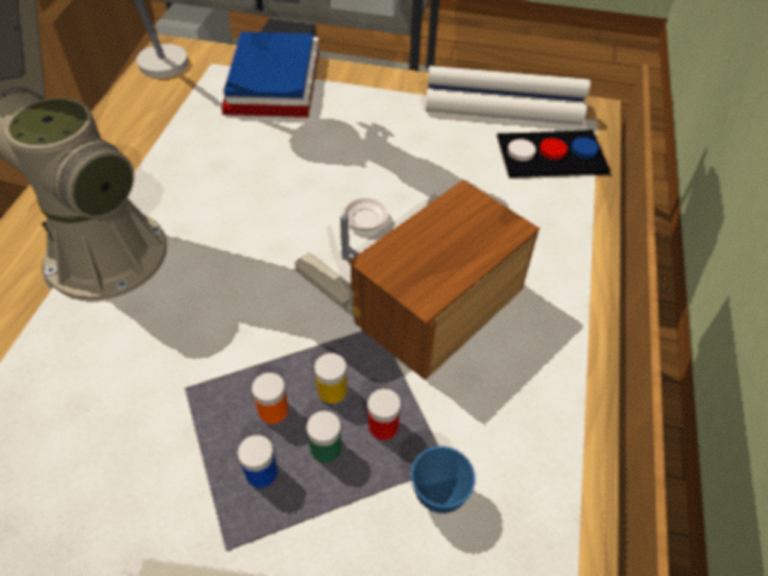

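```bash
python3 -c "
from h import *
shot('top','c0.png',(150,85,310,205),5)
print(proj('top',[[.177,.547,.2],[0,0,0],[.3,0,0]]))
for p in [(295,140),(434,230),(379,316),(240,222)]:print('roof',ray('top',p[0]/1.5,p[1]/1.5,.163).round(4))
for p in [(488,262),(520,306),(462,315),(494,362),(554,353)]:print('jar',ray('top',p[0]/1.5,p[1]/1.5,.079).round(4))
for p in [(504,212),(609,361),(485,447)]:print('mat',ray('top',p[0]/1.5,p[1]/1.5,.004).round(4))
for n,p,z in [('dish',(244,335),.02),('pot',(539,205),.075)]:print(n,ray('top',p[0]/1.5,p[1]/1.5,z).round(4))
for p in [(332,355),(302,375),(343,437)][:0]:pass
for p in [(269,383),(331,366),(384,400),(324,425),(256,450)]:print('jarS',ray('scene',p[0]/1.5,p[1]/1.5,.079).round(4))
"
```

```text
[[-16.37228983 339.608422  ]
 [231.95166432 396.71159769]
 [235.28485194 280.97454947]]
roof [0.7702 0.0979 0.163 ]
roof [ 0.6228 -0.1334  0.163 ]
roof [ 0.482 -0.048  0.163]
roof [0.6303 0.1822 0.163 ]
jar [ 0.586  -0.2327  0.079 ]
jar [ 0.5103 -0.2878  0.079 ]
jar [ 0.4927 -0.1883  0.079 ]
jar [ 0.4136 -0.2433  0.079 ]
jar [ 0.4312 -0.3451  0.079 ]
mat [ 0.694  -0.2735  0.004 ]
mat [ 0.4202 -0.4634  0.004 ]
mat [ 0.2616 -0.2392  0.004 ]
dish [0.4518 0.2025 0.02  ]
pot [ 0.6901 -0.3226  0.075 ]
jarS [ 0.4172 -0.2425  0.079 ]
jarS [ 0.499  -0.1918  0.079 ]
jarS [ 0.5909 -0.2303  0.079 ]
jarS [ 0.5164 -0.2902  0.079 ]
jarS [ 0.4352 -0.3494  0.079 ]
```

View pics/c0.png

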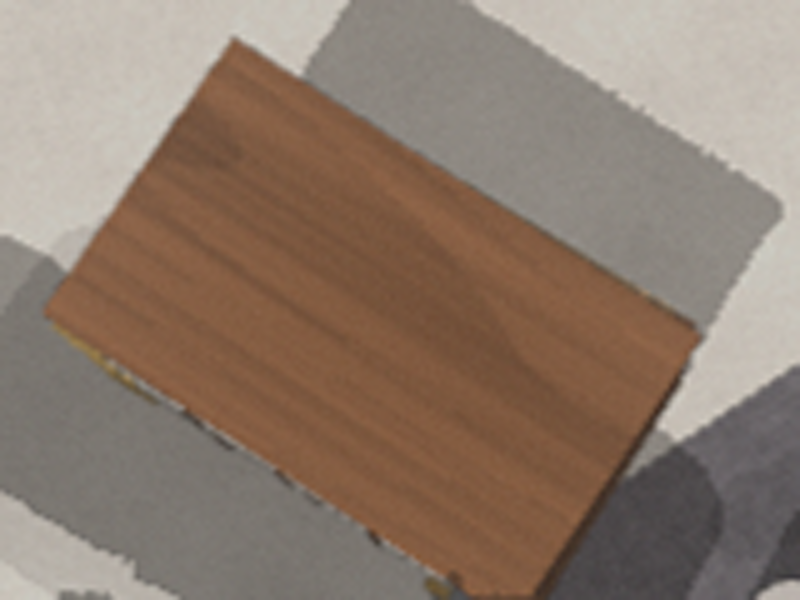

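```bash
python3 -c "
from h import *
a=env.read_camera('top')[185:265,195:275,::-1];b=env.read_camera('scene')[110:260,190:370,::-1]
a=cv2.resize(a,(400,400),interpolation=2);b=cv2.resize(b,(480,400),interpolation=2)
cv2.imwrite('pics/h0.png',np.hstack([a,b])[:,:800])"
```

```text
(no output)
```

View pics/h0.png

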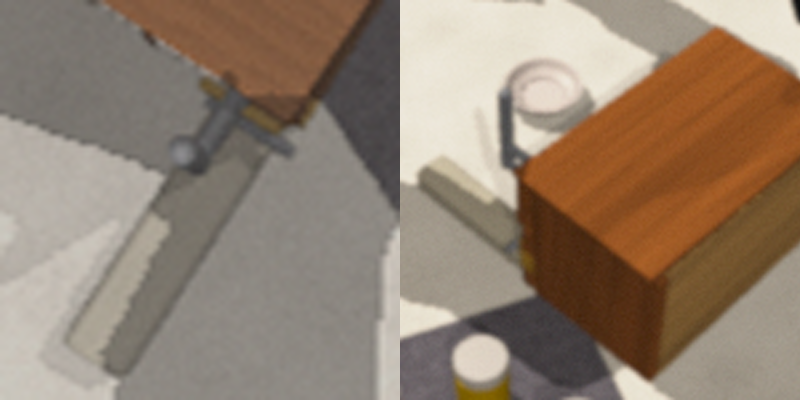

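```bash
python3 -c "
from h import *
hp=ray('top',231.8,215.4,.215);print('h',hp,ray('scene',229.4,143,.215))
print('bc',ray('scene',(652-400)/2.667+190,380/2.667+110,0),'rc',ray('scene',(652-400)/2.667+190,280/2.667+110,.163))
C=[(232,38),(700,335),(540,597),(45,315)]
P=np.array([ray('top',150+x/5,85+y/5,.163)[:2] for x,y in C]);print(P)
# roof in cupboard frame when shut: unknown extents; fit yaw + handle
for a in range(4):
  d=P[(a+1)%4]-P[a];print(np.linalg.norm(d),np.degrees(np.arctan2(d[1],d[0])))
for th in (-31,-32,-33,-34,-35):
  t=np.radians(th);R=np.array([[np.cos(t),-np.sin(t)],[np.sin(t),np.cos(t)]])
  hinge=hp[:2]-R@[-.0475,-.246];print(th,hinge, ((P-hinge)@R).round(4).tolist())
"
```

```text
h [ 0.46666039 -0.00288416  0.215     ] [ 0.47243696 -0.00256989  0.215     ]
bc [ 0.64166574 -0.13031325  0.        ] rc [ 0.6319523  -0.13820087  0.163     ]
[[ 0.77205996  0.0986522 ]
 [ 0.62612992 -0.13501759]
 [ 0.49723828 -0.06041306]
 [ 0.63027815  0.18462404]]
0.2754943667291653 -121.98535167569113
0.14892578699503772 149.93705759607502
0.27882393357013047 61.50079772168942
0.16581084523852843 -31.23125026750931
-31 [0.6340752  0.18351468] [[0.162, -0.0017], [0.1572, -0.2771], [0.0083, -0.2796], [-0.0038, -0.001]]
-32 [0.63730281 0.1805645 ] [[0.1577, 0.0019], [0.1578, -0.2735], [0.0089, -0.2786], [-0.0081, -0.0003]]
-33 [0.64047844 0.17755844] [[0.1533, 0.0055], [0.1582, -0.27], [0.0095, -0.2776], [-0.0124, 0.0004]]
-34 [0.64360113 0.17449742] [[0.1489, 0.009], [0.1586, -0.2664], [0.01, -0.2766], [-0.0167, 0.0009]]
-35 [0.64666991 0.17138236] [[0.1444, 0.0123], [0.1589, -0.2628], [0.0105, -0.2756], [-0.021, 0.0014]]
```

```bash
cat >> h.py <<'E'
def pose():
    from scipy.spatial.transform import Rotation as R
    s=env.get_state(); q=s['orientation']; M=R.from_quat([q[1],q[2],q[3],q[0]]).as_matrix()
    return np.array(s['tcp_pos']),np.degrees(np.arctan2(M[1,1],M[0,1])),M
def plan(wps,grip,vmax=38,rmax=6.5,p=None):
    """wps: (x,y,z,phi) ; prints rows in tool axes, rounding errors carried on"""
    if p is None: p,phi,_=pose()
    else: p,phi=np.array(p[:3],float),p[3]
    rows=[]
    for w in wps:
        t=np.array(w[:3],float); dphi=(w[3]-phi+180)%360-180 if len(w)>3 else 0
        n=max(1,int(np.ceil(max(np.linalg.norm(t-p)*1000/vmax,abs(dphi)/rmax))))
        for k in range(n,0,-1):
            d=(t-p)/k*1000; a=np.radians(phi)
            x=round(d@[-np.sin(a),np.cos(a),0],1); y=round(d@[np.cos(a),np.sin(a),0],1); z=round(-d[2],1)
            r=round(-((w[3]-phi+180)%360-180)/k,2) if len(w)>3 else 0
            rows.append((x,y,z,r))
            p=p+np.array([-np.sin(a)*x+np.cos(a)*y,np.cos(a)*x+np.sin(a)*y,-z])/1000; phi-=r
    for i in range(0,len(rows),5):
        print('['+','.join('{"grip":%g,"x":%g,"y":%g,"z":%g,"roll":%g}'%((grip,)+r) for r in rows[i:i+5])+']')
    return list(p)+[phi]
E
python3 -c "
from h import *
p,f,M=pose();print(p,f)
plan([(.30,.30,.27,105),(.4695,-.0027,.27,135)],0)
"
```

```text
[0.17687681 0.54686683 0.20366463] 72.07564279367097
[{"grip":0,"x":-24.1,"y":-24.6,"z":-8.3,"roll":-4.12},{"grip":0,"x":-22.3,"y":-26.3,"z":-8.3,"roll":-4.11},{"grip":0,"x":-20.4,"y":-27.8,"z":-8.3,"roll":-4.12},{"grip":0,"x":-18.3,"y":-29.2,"z":-8.3,"roll":-4.11},{"grip":0,"x":-16.2,"y":-30.5,"z":-8.3,"roll":-4.12}]
[{"grip":0,"x":-13.9,"y":-31.5,"z":-8.3,"roll":-4.11},{"grip":0,"x":-11.7,"y":-32.5,"z":-8.3,"roll":-4.12},{"grip":0,"x":-9.3,"y":-33.2,"z":-8.2,"roll":-4.11},{"grip":0,"x":-8.5,"y":-33.6,"z":-0,"roll":-3},{"grip":0,"x":-6.8,"y":-34,"z":-0,"roll":-3}]
[{"grip":0,"x":-5,"y":-34.3,"z":-0,"roll":-3},{"grip":0,"x":-3.2,"y":-34.6,"z":-0,"roll":-3},{"grip":0,"x":-1.3,"y":-34.7,"z":-0,"roll":-3},{"grip":0,"x":0.5,"y":-34.7,"z":-0,"roll":-3},{"grip":0,"x":2.3,"y":-34.6,"z":-0,"roll":-3}]
[{"grip":0,"x":4.1,"y":-34.5,"z":-0,"roll":-3},{"grip":0,"x":5.8,"y":-34.2,"z":-0,"roll":-3},{"grip":0,"x":7.7,"y":-33.8,"z":-0,"roll":-3}]
```

Call:
servo_tool(
  increments=[
    {"grip":0,"x":-24,"y":-25,"z":-8,"roll":-4},
    {"grip":0,"x":-22,"y":-26,"z":-8,"roll":-4},
    {"grip":0,"x":-20,"y":-28,"z":-8,"roll":-4},
    {"grip":0,"x":-18,"y":-29,"z":-8,"roll":-4},
    {"grip":0,"x":-16,"y":-30,"z":-8,"roll":-4},
  ],
  grip_force=30,
)

```text
clock: 0.67
tcp_pos: [0.2522, 0.3917, 0.2443]
orientation: [0.0, -0.02, 1.0, -0.0]
wrist_force: [0.6, -0.6, 0.5]
finger_gap: 0.0853
grip_force: 0.0
```

Call:
servo_tool(
  increments=[
    {"grip":0,"x":-14,"y":-31,"z":-8,"roll":-4},
    {"grip":0,"x":-12,"y":-32,"z":-8,"roll":-4},
    {"grip":0,"x":-9,"y":-33,"z":-8,"roll":-4},
    {"grip":0,"x":-8,"y":-34,"z":0,"roll":-3},
    {"grip":0,"x":-7,"y":-34,"z":0,"roll":-3},
  ],
)

```text
clock: 1.08
tcp_pos: [0.3303, 0.2384, 0.2688]
orientation: [0.001, -0.176, 0.984, 0.0]
wrist_force: [0.8, 0.4, 0.2]
finger_gap: 0.0856
grip_force: 0.0
```

Call:
servo_tool(
  increments=[
    {"grip":0,"x":-5,"y":-34,"z":0,"roll":-3},
    {"grip":0,"x":-3,"y":-35,"z":0,"roll":-3},
    {"grip":0,"x":-1,"y":-35,"z":0,"roll":-3},
    {"grip":0,"x":0,"y":-35,"z":0,"roll":-3},
    {"grip":0,"x":0,"y":0,"z":0,"roll":-3},
  ],
)

```text
clock: 1.5
tcp_pos: [0.3986, 0.1124, 0.2679]
orientation: [0.0, -0.299, 0.954, -0.001]
wrist_force: [-0.1, 1.0, 0.3]
finger_gap: 0.0855
grip_force: 0.0
```

```bash
python3 -c "
from h import *
print(pose()[:2]);shot('wrist','w1.png')"
```

```text
(array([0.3986326 , 0.11242424, 0.26791923]), np.float64(124.84342795639245))
```

View pics/w1.png

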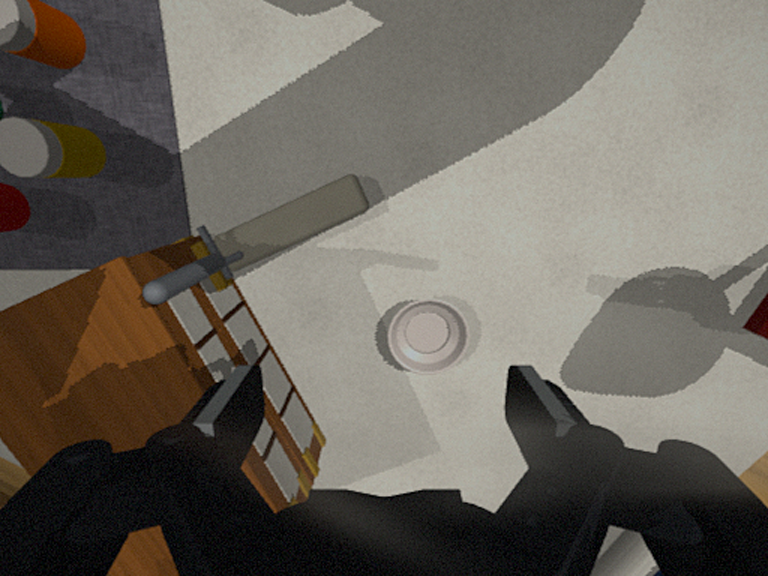

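```bash
python3 -c "
from h import *
h=ray('wrist',105.3,194.7,.215);print(h)
for a in [(300,503),(322,440),(190,240),(228,232)]:print(ray('wrist',a[0]/1.5,a[1]/1.5,.088))
print(ray('wrist',122/1.5,257/1.5,.163))
for p in [(425,332)]:print('dish',ray('wrist',p[0]/1.5,p[1]/1.5,.01))
plan([(h[0],h[1],.27,135),(h[0],h[1],.174)],0)
"
```

```text
[0.46367308 0.00450683 0.215     ]
[0.65809557 0.18954525 0.088     ]
[0.58027745 0.16704237 0.088     ]
[ 0.47749709 -0.0327094   0.088     ]
[ 0.45278756 -0.0093934   0.088     ]
[ 0.48457621 -0.04259225  0.163     ]
dish [0.44993391 0.20637129 0.01      ]
[{"grip":0,"x":2.1,"y":-32,"z":-0.5,"roll":-2.5},{"grip":0,"x":3.6,"y":-31.9,"z":-0.5,"roll":-2.5},{"grip":0,"x":4.9,"y":-31.7,"z":-0.6,"roll":-2.49},{"grip":0,"x":6.3,"y":-31.4,"z":-0.5,"roll":-2.5},{"grip":0,"x":0,"y":-0,"z":32,"roll":0}]
[{"grip":0,"x":0,"y":-0,"z":32,"roll":0},{"grip":0,"x":0,"y":-0,"z":32,"roll":0}]
```

Call:
servo_tool(
  increments=[
    {"grip":0,"x":3,"y":-32,"z":0,"roll":-2.5},
    {"grip":0,"x":4,"y":-32,"z":0,"roll":-2.5},
    {"grip":0,"x":5,"y":-32,"z":0,"roll":-2.5},
    {"grip":0,"x":5,"y":-35,"z":0,"roll":-2.5},
    {"grip":0,"x":0,"y":-4,"z":32,"roll":0},
  ],
)

```text
clock: 1.97
tcp_pos: [0.4743, -0.0023, 0.2407]
orientation: [0.005, -0.382, 0.924, -0.004]
wrist_force: [2.4, -0.6, 1.1]
finger_gap: 0.0854
grip_force: 0.0
```

Call:
servo_tool(
  increments=[
    {"grip":0,"x":0,"y":0,"z":32,"roll":0},
    {"grip":0,"x":0,"y":0,"z":30,"roll":0},
    {"grip":0.5,"x":0,"y":0,"z":0,"roll":0},
    {"grip":0.7,"x":0,"y":0,"z":0,"roll":0},
    {"grip":0.8,"x":0,"y":0,"z":0,"roll":0},
  ],
)

```text
clock: 2.38
tcp_pos: [0.4685, 0.002, 0.1757]
orientation: [0.001, -0.384, 0.924, -0.0]
wrist_force: [0.4, -0.5, 0.3]
finger_gap: 0.0515
grip_force: 0.0
```

Call:
servo_tool(
  increments=[
    {"grip":0.9,"x":0,"y":0,"z":0,"roll":0},
    {"grip":1,"x":0,"y":0,"z":0,"roll":0},
    {"grip":1,"x":0,"y":0,"z":0,"roll":0},
    {"grip":1,"x":0,"y":0,"z":0,"roll":0},
  ],
)

```text
clock: 2.72
tcp_pos: [0.4691, 0.0015, 0.1759]
orientation: [0.002, -0.383, 0.924, -0.001]
wrist_force: [-0.1, -0.1, 6.5]
finger_gap: 0.0116
grip_force: 29.2
```

```bash
python3 -c "
from h import *
s=env.get_state();print(pose()[:2],s['finger_gap'],s['grip_force'],s['wrist_force'])
p,f,M=pose()
H=np.array([.640,.1806]); r=p[:2]-H; print(np.linalg.norm(r))
r*=.2505/np.linalg.norm(r)
w=[]
for k in range(1,25):
  a=-np.radians(5*k); R=np.array([[np.cos(a),-np.sin(a)],[np.sin(a),np.cos(a)]])
  w.append((*(H+R@r),p[2],f-5*k))
q=plan(w,1);print(q)
"
```

```text
(array([0.46909115, 0.00152687, 0.1758731 ]), np.float64(135.0923254551983)) 0.011623881840568355 29.220954179763794 [-0.11477914 -0.14253556  6.50271341]
0.24754196082493135
[{"grip":1,"x":2.5,"y":21.8,"z":-0,"roll":5},{"grip":1,"x":-0.5,"y":21.8,"z":-0,"roll":5},{"grip":1,"x":-0.5,"y":21.9,"z":-0,"roll":5},{"grip":1,"x":-0.5,"y":21.8,"z":-0,"roll":5},{"grip":1,"x":-0.4,"y":21.9,"z":-0,"roll":5}]
[{"grip":1,"x":-0.5,"y":21.8,"z":-0,"roll":5},{"grip":1,"x":-0.5,"y":21.9,"z":-0,"roll":5},{"grip":1,"x":-0.5,"y":21.8,"z":-0,"roll":5},{"grip":1,"x":-0.5,"y":21.9,"z":-0,"roll":5},{"grip":1,"x":-0.4,"y":21.8,"z":-0,"roll":5}]
[{"grip":1,"x":-0.5,"y":21.9,"z":-0,"roll":5},{"grip":1,"x":-0.5,"y":21.8,"z":-0,"roll":5},{"grip":1,"x":-0.5,"y":21.9,"z":-0,"roll":5},{"grip":1,"x":-0.5,"y":21.8,"z":-0,"roll":5},{"grip":1,"x":-0.4,"y":21.8,"z":-0,"roll":5}]
[{"grip":1,"x":-0.5,"y":21.9,"z":-0,"roll":5},{"grip":1,"x":-0.5,"y":21.8,"z":-0,"roll":5},{"grip":1,"x":-0.5,"y":21.9,"z":-0,"roll":5},{"grip":1,"x":-0.4,"y":21.8,"z":-0,"roll":5},{"grip":1,"x":-0.5,"y":21.9,"z":-0,"roll":5}]
[{"grip":1,"x":-0.5,"y":21.8,"z":-0,"roll":5},{"grip":1,"x":-0.5,"y":21.9,"z":-0,"roll":5},{"grip":1,"x":-0.5,"y":21.8,"z":-0,"roll":5},{"grip":1,"x":-0.4,"y":21.9,"z":-0,"roll":5}]
[np.float64(0.5695508565333731), np.float64(0.42102137333132966), np.float64(0.17587309831061107), np.float64(15.092325455198306)]
```

Call:
servo_tool(
  increments=[
    {"grip":1,"x":0,"y":22,"z":0,"roll":5},
    {"grip":1,"x":0,"y":22,"z":0,"roll":5},
    {"grip":1,"x":0,"y":22,"z":0,"roll":5},
  ],
)

```text
clock: 2.97
tcp_pos: [0.4277, 0.0526, 0.1759]
orientation: [0.003, -0.257, 0.966, -0.0]
wrist_force: [7.5, 4.6, 1.5]
finger_gap: 0.0113
grip_force: 29.3
```

Call:
servo_tool(
  increments=[
    {"grip":1,"x":-1,"y":22,"z":0,"roll":5},
    {"grip":1,"x":-0.5,"y":22,"z":0,"roll":5},
    {"grip":1,"x":-0.5,"y":22,"z":0,"roll":5},
  ],
)

```text
clock: 3.22
tcp_pos: [0.4009, 0.1134, 0.1759]
orientation: [0.003, -0.129, 0.992, -0.0]
wrist_force: [5.9, 0.8, 2.2]
finger_gap: 0.0116
grip_force: 29.4
```

Call:
servo_tool(
  increments=[
    {"grip":1,"x":-0.5,"y":22,"z":0,"roll":5},
    {"grip":1,"x":-0.5,"y":22,"z":0,"roll":5},
    {"grip":1,"x":-0.5,"y":22,"z":0,"roll":5},
    {"grip":1,"x":-0.5,"y":22,"z":0,"roll":5},
    {"grip":1,"x":-0.5,"y":22,"z":0,"roll":5},
  ],
)

```text
clock: 3.63
tcp_pos: [0.3943, 0.2227, 0.176]
orientation: [0.003, 0.089, 0.996, 0.001]
wrist_force: [7.4, -2.5, 1.8]
finger_gap: 0.0116
grip_force: 29.5
```

Call:
servo_tool(
  increments=[
    {"grip":1,"x":-0.5,"y":22,"z":0,"roll":5},
    {"grip":1,"x":-0.5,"y":22,"z":0,"roll":5},
    {"grip":1,"x":-0.5,"y":22,"z":0,"roll":5},
    {"grip":1,"x":-0.5,"y":22,"z":0,"roll":5},
    {"grip":1,"x":-0.5,"y":22,"z":0,"roll":5},
  ],
)

```text
clock: 4.05
tcp_pos: [0.4348, 0.3238, 0.1759]
orientation: [0.003, 0.302, 0.953, 0.001]
wrist_force: [7.6, -7.1, 4.2]
finger_gap: 0.0115
grip_force: 29.7
```

Call:
servo_tool(
  increments=[
    {"grip":1,"x":-0.5,"y":22,"z":0,"roll":5},
    {"grip":1,"x":-0.5,"y":22,"z":0,"roll":5},
    {"grip":1,"x":-0.5,"y":22,"z":0,"roll":5},
    {"grip":1,"x":-0.5,"y":22,"z":0,"roll":5},
    {"grip":1,"x":-0.5,"y":22,"z":0,"roll":5},
  ],
)

```text
clock: 4.47
tcp_pos: [0.5138, 0.3975, 0.176]
orientation: [0.003, 0.502, 0.865, 0.0]
wrist_force: [5.3, -10.3, 6.0]
finger_gap: 0.0115
grip_force: 29.9
```

Call:
servo_tool(
  increments=[
    {"grip":1,"x":0,"y":22,"z":0,"roll":5},
    {"grip":1,"x":0,"y":22,"z":0,"roll":5},
    {"grip":1,"x":0,"y":0,"z":0,"roll":0},
  ],
)

```text
clock: 4.72
tcp_pos: [0.5561, 0.4172, 0.1759]
orientation: [0.004, 0.576, 0.817, 0.001]
wrist_force: [3.4, -9.8, 8.6]
finger_gap: 0.0118
grip_force: 30.3
```

Call:
servo_tool(
  increments=[
    {"grip":0.5,"x":0,"y":0,"z":0,"roll":0},
    {"grip":0,"x":0,"y":0,"z":0,"roll":0},
    {"grip":0,"x":0,"y":0,"z":0,"roll":0},
    {"grip":0,"x":0,"y":0,"z":-30,"roll":0},
    {"grip":0,"x":0,"y":0,"z":-40,"roll":0},
  ],
)

```text
clock: 5.13
tcp_pos: [0.5464, 0.418, 0.24]
orientation: [-0.002, 0.573, 0.82, -0.004]
wrist_force: [1.8, 0.7, 0.6]
finger_gap: 0.0714
grip_force: 0.0
```

```bash
python3 -c "
from h import *
s=env.get_state();print(pose()[:2],s['joint_pos'],s['finger_gap'])
shot('top','t2.png',(110,60,430,300),2.5)
p=pose()[0];plan([(p[0],p[1],.30),(.40,.20,.30,-32),(.38,.0,.30,-32)],0)
"
```

```text
(array([0.54636525, 0.41799034, 0.23995451]), np.float64(20.12277519496803)) [5.36286296e-01 5.61840912e-01 5.13718004e-01 1.53271133e+00
 4.45244069e-04 1.75586469e+00] 0.07136562339460933
[{"grip":0,"x":0,"y":0,"z":-23.8,"roll":0},{"grip":0,"x":0,"y":0,"z":-23.7,"roll":0},{"grip":0,"x":-17.2,"y":-24,"z":-0,"roll":5.79},{"grip":0,"x":-19.6,"y":-22.1,"z":-0,"roll":5.79},{"grip":0,"x":-21.7,"y":-20.1,"z":-0,"roll":5.79}]
[{"grip":0,"x":-23.6,"y":-17.8,"z":-0,"roll":5.79},{"grip":0,"x":-25.3,"y":-15.3,"z":-0,"roll":5.79},{"grip":0,"x":-26.7,"y":-12.7,"z":-0,"roll":5.79},{"grip":0,"x":-27.8,"y":-9.9,"z":-0,"roll":5.79},{"grip":0,"x":-28.7,"y":-7.1,"z":-0,"roll":5.8}]
[{"grip":0,"x":-29.2,"y":-4.1,"z":-0,"roll":5.79},{"grip":0,"x":-30,"y":14.8,"z":-0,"roll":0},{"grip":0,"x":-30,"y":14.8,"z":-0,"roll":0},{"grip":0,"x":-30.1,"y":14.9,"z":-0,"roll":0},{"grip":0,"x":-30,"y":14.8,"z":-0,"roll":0}]
[{"grip":0,"x":-30.1,"y":14.9,"z":-0,"roll":0},{"grip":0,"x":-30,"y":14.8,"z":-0,"roll":0}]
```

View pics/t2.png

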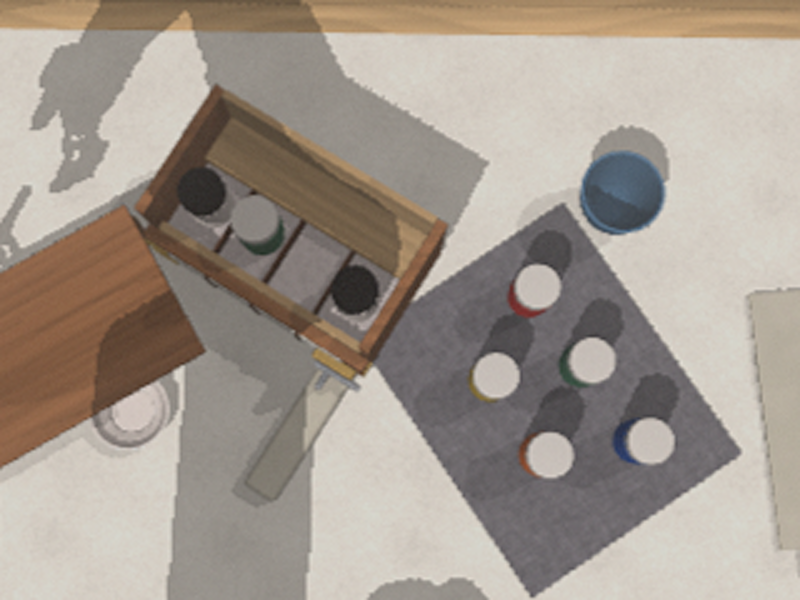

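```bash
python3 -c "
from h import *
T=lambda u,v,z:ray('top',110+u/2.5,60+v/2.5,z)[:2]
P=np.array([T(u,v,.155) for u,v in [(215,86),(446,224),(368,371),(136,211)]])
print(P)
Q=np.array([[75,137],[75,-137],[-75,-137],[-75,137]])/1000.
A=Q-Q.mean(0);B=P-P.mean(0);H=A.T@B;th=np.arctan2(H[0,1]-H[1,0],H[0,0]+H[1,1]);
R=np.array([[np.cos(th),-np.sin(th)],[np.sin(th),np.cos(th)]]);t=P.mean(0)
print('cup',np.degrees(th),t,'res',(P-(Q@R.T+t)).round(4).tolist())
print('hinge',R@[-.0825,.137]+t)
for i,y in enumerate((93,31,-31,-93)):print('bay',i+1,R@[-.025,y/1000]+t)
for u,v in [(202,190),(256,223),(355,289)]:p=T(u,v,.145);print('in',p,(R.T@(p-t)).round(4))
for u,v in [(537,287),(591,360),(496,376),(548,455),(650,440)]:print('jar',T(u,v,.079))
M=np.array([T(u,v,.004) for u,v in [(563,204),(740,452),(532,597),(376,371)]]);print('mat',M.round(4).tolist(),M.mean(0))
"
```

```text
[[ 0.77034326  0.10093644]
 [ 0.63378883 -0.13150613]
 [ 0.48823406 -0.05855574]
 [ 0.64135812  0.17388911]]
cup -30.99405909900274 [0.63343107 0.02119092] res [[0.0021, 0.0009], [0.0066, 0.0034], [-0.0104, -0.0009], [0.0017, -0.0034]]
hinge [0.6332584  0.18111347]
bay 1 [0.65989083 0.11378618]
bay 2 [0.62796398 0.06063849]
bay 3 [0.59603713 0.00749081]
bay 4 [ 0.56411028 -0.04565687]
in [0.66624492 0.11136282] [-0.0183  0.0942]
in [0.63365822 0.05612742] [-0.0178  0.0301]
in [ 0.56935021 -0.04374476] [-0.0215 -0.0887]
jar [ 0.58557725 -0.23133365]
jar [ 0.5103304  -0.28709282]
jar [ 0.49165168 -0.18937679]
jar [ 0.41192206 -0.24298811]
jar [ 0.42957923 -0.34674689]
mat [[0.6932, -0.2713], [0.4199, -0.4634], [0.2594, -0.2378], [0.4998, -0.0643]] [ 0.46808667 -0.25917843]
```

```bash
python3 -c "
from h import *
plan([(.59,.25,.30,-5),(.625,.055,.30,-31)],0)
"
```

```text
[{"grip":0,"x":-34.7,"y":-4.1,"z":-9.5,"roll":5.02},{"grip":0,"x":-34.9,"y":-1,"z":-9.5,"roll":5.03},{"grip":0,"x":-34.9,"y":2,"z":-9.5,"roll":5.02},{"grip":0,"x":-34.5,"y":5.1,"z":-9.5,"roll":5.03},{"grip":0,"x":-34,"y":8,"z":-9.5,"roll":5.02}]
[{"grip":0,"x":-31.9,"y":8.6,"z":-0,"roll":4.33},{"grip":0,"x":-31.1,"y":11,"z":-0,"roll":4.33},{"grip":0,"x":-30.2,"y":13.4,"z":-0,"roll":4.34},{"grip":0,"x":-29.1,"y":15.6,"z":-0,"roll":4.33},{"grip":0,"x":-27.8,"y":17.7,"z":-0,"roll":4.34}]
[{"grip":0,"x":-26.5,"y":19.8,"z":-0,"roll":4.33}]
```

Call:
servo_tool(
  increments=[
    {"grip":0,"x":0,"y":0,"z":-20,"roll":0},
    {"grip":0,"x":-35,"y":-4,"z":-7,"roll":5},
    {"grip":0,"x":-35,"y":-1,"z":-7,"roll":5},
    {"grip":0,"x":-35,"y":2,"z":-7,"roll":5},
    {"grip":0,"x":-34,"y":5,"z":-7,"roll":5},
  ],
)

```text
clock: 5.6
tcp_pos: [0.5814, 0.2826, 0.2926]
orientation: [-0.0, 0.707, 0.707, 0.0]
wrist_force: [0.7, -0.4, 0.7]
finger_gap: 0.0851
grip_force: 0.0
```

Call:
servo_tool(
  increments=[
    {"grip":0,"x":-34,"y":8,"z":-7,"roll":5},
    {"grip":0,"x":-32,"y":9,"z":-5,"roll":4.3},
    {"grip":0,"x":-31,"y":11,"z":0,"roll":4.3},
    {"grip":0,"x":-30,"y":13,"z":0,"roll":4.3},
    {"grip":0,"x":-29,"y":16,"z":0,"roll":4.3},
  ],
)

```text
clock: 6.02
tcp_pos: [0.6136, 0.1186, 0.3046]
orientation: [-0.0, 0.83, 0.557, 0.0]
wrist_force: [0.5, -0.8, 0.4]
finger_gap: 0.0852
grip_force: 0.0
```

Call:
servo_tool(
  increments=[
    {"grip":0,"x":-28,"y":18,"z":0,"roll":4.3},
    {"grip":0,"x":-26,"y":20,"z":0,"roll":4.3},
    {"grip":0,"x":0,"y":0,"z":0,"roll":0},
  ],
)

```text
clock: 6.27
tcp_pos: [0.6271, 0.0495, 0.3037]
orientation: [0.001, 0.871, 0.491, -0.0]
wrist_force: [0.3, 0.1, -1.0]
finger_gap: 0.0856
grip_force: 0.0
```

```bash
python3 -c "
from h import *
print(pose()[:2],env.get_state()['joint_pos']);shot('wrist','w3.png')"
```

```text
(array([0.62714022, 0.04948925, 0.30374359]), np.float64(-31.181625524028732)) [-4.78333783e-02  4.29909874e-01  4.58111249e-01  1.59860834e+00
 -1.77324084e-03  2.06718545e+00]
```

View pics/w3.png

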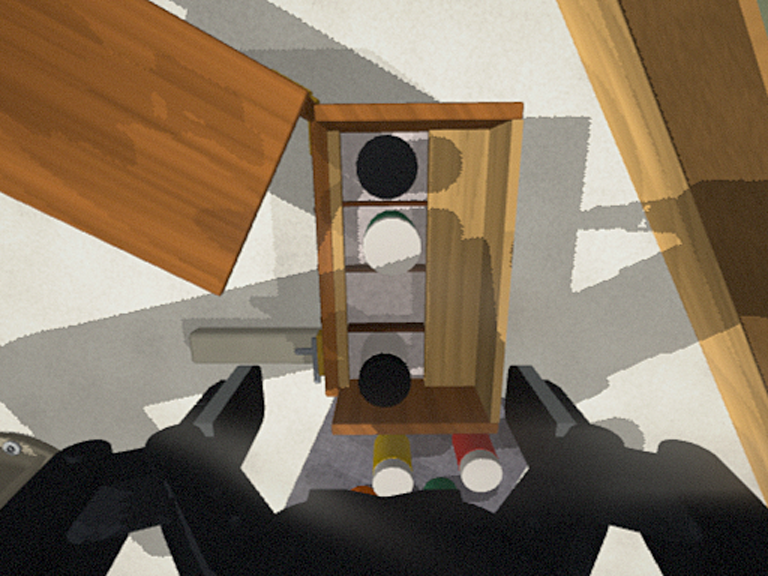

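```bash
python3 -c "
from h import *
W=lambda u,v,z:ray('wrist',u/1.5,v/1.5,z)[:2]
th=np.radians(-31);R=np.array([[np.cos(th),-np.sin(th)],[np.sin(th),np.cos(th)]])
t=np.array([.6334,.0212])
for n,u,v,z in [('d12',344,204,.088),('d12',428,204,.088),('d23',345,268.5,.088),('d23',425,268,.088),('d34',347,328,.088),('d34',425,327,.088),('wTL',316,103,.155),('wTR',523,102,.155),('wBR',498,433,.155),('wBL',334,433,.155),('b1',387,167,.145),('b2',392,243,.145),('b4',384,380,.145),('yellow',393,477,.079),('red',481,472,.079)]:
  p=W(u,v,z);print(n,p.round(4),((p-t)@R).round(4))
"
```

```text
d12 [0.6185 0.1096] [-0.0583  0.0681]
d12 [0.6848 0.0699] [0.0189 0.0682]
d23 [0.5867 0.0579] [-0.059   0.0074]
d23 [0.6529 0.0188] [0.018 0.008]
d34 [0.5556 0.0053] [-0.0585 -0.0537]
d34 [ 0.6233 -0.0341] [ 0.0198 -0.0526]
wTL [0.647  0.1799] [-0.0701  0.143 ]
wTR [0.7736 0.1048] [0.0771 0.1439]
wBR [ 0.6368 -0.1311] [ 0.0814 -0.1288]
wBL [ 0.5101 -0.0551] [-0.0663 -0.1289]
b1 [0.6682 0.1167] [-0.0194  0.0998]
b2 [0.6417 0.0645] [-0.0151  0.0414]
b4 [ 0.5732 -0.0374] [-0.0214 -0.0812]
yellow [ 0.5  -0.18] [-0.0107 -0.2412]
red [ 0.5904 -0.2262] [ 0.0906 -0.2342]
```

```bash
python3 -c "
from h import *
c,K=cam('wrist');T=np.linalg.inv(c['tool_from_camera'])
for x in(.011,-.011):
  for y in (.0427,.057):
    for z in (-.013,):
      p=K@(T@[x,y,z,1])[:3];print(x,y,z,1.5*p[:2]/p[2])
th=np.radians(-31);R=np.array([[np.cos(th),-np.sin(th)],[np.sin(th),np.cos(th)]])
for t in ([.6417,.0244],[.637,.0225],[.639,.0235]):
  print(t);c,K=cam('top')
  for n,P in (('top',[[.0,.0,0]]),):
    Q=[[a,b] for a in(.075,-.075) for b in(.137,-.137)]
    W=[[*(R@q+t),.155] for q in Q]+[[*(R@[x,y]+t),.088] for y in(.062,0,-.062) for x in(-.065,.015)]
    print(((proj('top',W)-[110,60])*2.5).round(0).tolist());print((proj('scene',W[:4])*1.5).round(0).tolist())
"
```

```text
0.011 0.0427 -0.013 [488.52181441 329.27796051]
0.011 0.057 -0.013 [523.40194452 329.28451836]
-0.011 0.0427 -0.013 [484.72053608 377.67778386]
-0.011 0.057 -0.013 [518.34612777 377.67747174]
[0.6417, 0.0244]
[[213.0, 80.0], [446.0, 222.0], [130.0, 204.0], [364.0, 352.0], [210.0, 249.0], [252.0, 186.0], [260.0, 280.0], [301.0, 216.0], [310.0, 311.0], [351.0, 247.0]]
[[539.0, 228.0], [430.0, 323.0], [469.0, 185.0], [358.0, 268.0]]
[0.637, 0.0225]
[[215.0, 85.0], [448.0, 227.0], [131.0, 209.0], [366.0, 357.0], [212.0, 253.0], [253.0, 190.0], [261.0, 284.0], [303.0, 221.0], [311.0, 316.0], [353.0, 251.0]]
[[536.0, 228.0], [426.0, 323.0], [466.0, 185.0], [355.0, 269.0]]
[0.639, 0.0235]
[[214.0, 83.0], [447.0, 225.0], [130.0, 207.0], [365.0, 354.0], [211.0, 251.0], [253.0, 188.0], [260.0, 282.0], [302.0, 219.0], [310.0, 314.0], [352.0, 250.0]]
[[537.0, 228.0], [428.0, 323.0], [467.0, 185.0], [356.0, 268.0]]
```

```bash
python3 -c "
from h import *
a=env.read_camera('top')[85:215,155:305,::-1];cv2.imwrite('pics/t4.png',cv2.resize(a,None,fx=4,fy=4,interpolation=2))
b=env.read_camera('scene')[:,:,::-1][100:250,210:370];b=cv2.resize(b,None,fx=3,fy=3,interpolation=2)
a=cv2.imread('pics/t4.png')[:,:600];
"
```

```text
(no output)
```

View pics/t4.png

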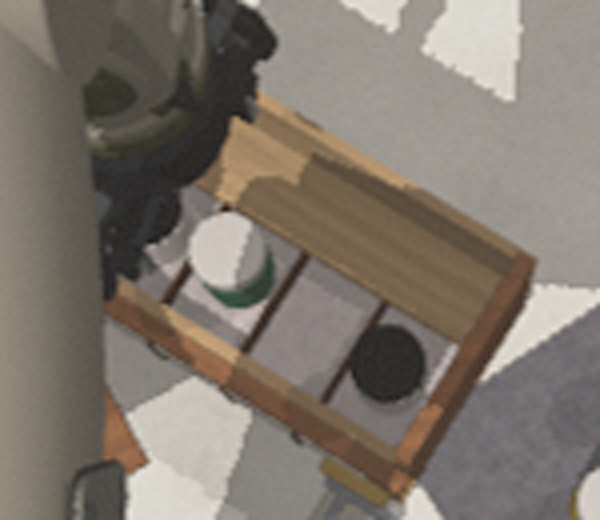

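```bash
python3 -c "
from h import *
plan([(.6011,.0098,.19,-31)],0)"
```

```text
[{"grip":0,"x":-12.9,"y":0.4,"z":28.5,"roll":0.07},{"grip":0,"x":-12.9,"y":0.4,"z":28.5,"roll":0.07},{"grip":0,"x":-12.9,"y":0.3,"z":28.6,"roll":0.07},{"grip":0,"x":-12.8,"y":0.4,"z":28.5,"roll":0.08}]
```

Call:
servo_tool(
  increments=[
    {"grip":0,"x":-13,"y":0,"z":28.5,"roll":0},
    {"grip":0,"x":-13,"y":0,"z":28.5,"roll":0},
    {"grip":0,"x":-13,"y":0.5,"z":28.5,"roll":0},
    {"grip":0,"x":-13,"y":0.5,"z":28.5,"roll":0},
    {"grip":0,"x":0,"y":0,"z":0,"roll":0},
  ],
)

```text
clock: 6.83
tcp_pos: [0.5946, 0.0104, 0.1834]
orientation: [-0.004, 0.869, 0.495, -0.005]
wrist_force: [-1.2, 0.4, -0.9]
finger_gap: 0.0851
grip_force: 0.0
```

```bash
python3 -c "
from h import *
print(pose()[:2]);shot('wrist','w5.png')"
```

```text
(array([0.59463045, 0.01044592, 0.18343757]), np.float64(-30.647427030801367))
```

View pics/w5.png

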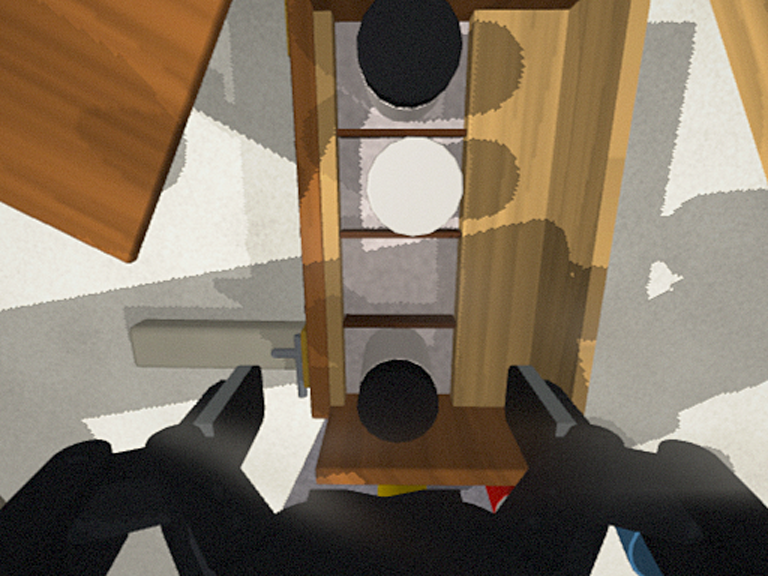

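Call:
servo_tool(
  increments=[
    {"grip":0,"x":0,"y":0,"z":0,"roll":0},
    {"grip":0,"x":0,"y":0,"z":0,"roll":0},
    {"grip":0,"x":0,"y":0,"z":0,"roll":0},
  ],
)

```text
clock: 7.13
tcp_pos: [0.6031, 0.0103, 0.1929]
orientation: [0.001, 0.869, 0.495, 0.002]
wrist_force: [0.4, -0.5, 0.9]
finger_gap: 0.0853
grip_force: 0.0
```

```bash
cat >> h.py <<'E'
def lid(n,P,dark=False,r=40):
    """centroid of the lid blob near world point P (lid-top height P[2])"""
    st=env.get_state(); im=env.read_camera(n).astype(int); P=np.array(P,float)
    if n=='wrist':
        c,K=cam(n); p0,_,M=pose(); q=np.linalg.inv(c['tool_from_camera'])@np.append(M.T@(P-st['tcp_pos']),1); px=(K@q[:3])[:2]/q[2]
    else: px=proj(n,P)[0]
    mx,mn=im.max(2),im.min(2)
    m=((mx<55) if dark else ((mn>120)&(mx-mn<45))).astype(np.uint8)
    w=np.zeros_like(m); cv2.circle(w,tuple(int(v) for v in px.round()),r,1,-1)
    k,lab,sta,cen=cv2.connectedComponentsWithStats(m*w)
    if k<2: return None
    i=min(range(1,k),key=lambda i:-sta[i,4]+3*np.linalg.norm(cen[i]-px)); x,y,ww,hh,a=sta[i]
    print(n,'pred',px.round(1),'cen',cen[i].round(1),'box',ww,hh,'area',a)
    return ray(n,*cen[i],P[2],st)
E
python3 -c "
from h import *
st=env.get_state();print(pose()[:2])
im=env.read_camera('wrist')
t=np.array([.6385,.0235]);th=np.radians(-31);R=np.array([[np.cos(th),-np.sin(th)],[np.sin(th),np.cos(th)]])
for c in (250,270,285,298):
  g=im[130:240,c-3:c+4].mean((1,2));print(c,[ (i+130,int(v)) for i,v in enumerate(g) if v<70])
np.save('last.npy',im)
for u,v in [(285,155.5),(250,215)]:
  p=ray('wrist',u,v,.088,st)[:2];print(p,(p-t)@R)
"
```

```text
(array([0.60306996, 0.01026736, 0.19290598]), np.float64(-30.632409104726435))
250 [(160, 67), (211, 35), (212, 22), (213, 28), (214, 27), (215, 29), (216, 32), (217, 37), (218, 31), (219, 53)]
270 [(161, 56), (211, 40), (212, 30), (213, 36), (214, 32), (215, 30), (216, 36), (217, 42), (218, 34)]
285 [(156, 38), (157, 33), (158, 51), (159, 66), (160, 64), (161, 65), (211, 44), (212, 33), (213, 40), (214, 34), (215, 36), (216, 41), (217, 44), (218, 38), (219, 65)]
298 []
[0.64591536 0.0244728 ] [0.00585517 0.00465305]
[ 0.58304356 -0.01205674] [-0.02922237 -0.05904025]
```

```bash
python3 -c "
from h import *
plan([(.415,-.242,.18,-31)],0)"
```

```text
[{"grip":0,"x":-34.7,"y":-3.7,"z":1.4,"roll":0.04},{"grip":0,"x":-34.7,"y":-3.6,"z":1.4,"roll":0.04},{"grip":0,"x":-34.8,"y":-3.6,"z":1.4,"roll":0.04},{"grip":0,"x":-34.7,"y":-3.6,"z":1.4,"roll":0.04},{"grip":0,"x":-34.8,"y":-3.6,"z":1.4,"roll":0.04}]
[{"grip":0,"x":-34.8,"y":-3.6,"z":1.4,"roll":0.04},{"grip":0,"x":-34.7,"y":-3.5,"z":1.4,"roll":0.04},{"grip":0,"x":-34.8,"y":-3.5,"z":1.4,"roll":0.04},{"grip":0,"x":-34.7,"y":-3.5,"z":1.4,"roll":0.03}]
```

Call:
servo_tool(
  increments=[
    {"grip":0,"x":-35,"y":-3.5,"z":-5,"roll":0.4},
    {"grip":0,"x":-35,"y":-3.5,"z":0,"roll":0},
    {"grip":0,"x":-35,"y":-3.5,"z":0,"roll":0},
    {"grip":0,"x":-35,"y":-3.5,"z":0,"roll":0},
    {"grip":0,"x":-35,"y":-3.5,"z":0,"roll":0},
  ],
)

```text
clock: 7.6
tcp_pos: [0.4958, -0.1325, 0.1966]
orientation: [0.001, 0.871, 0.492, 0.001]
wrist_force: [-0.2, 0.1, 0.8]
finger_gap: 0.0855
grip_force: 0.0
```

Call:
servo_tool(
  increments=[
    {"grip":0,"x":-35,"y":-3.5,"z":0,"roll":0},
    {"grip":0,"x":-35,"y":-3.5,"z":5,"roll":0},
    {"grip":0,"x":-34,"y":-3.5,"z":6,"roll":0},
    {"grip":0,"x":-34,"y":-3.5,"z":7,"roll":0},
    {"grip":0,"x":0,"y":0,"z":0,"roll":0},
  ],
)

```text
clock: 8.02
tcp_pos: [0.4101, -0.2465, 0.1774]
orientation: [0.001, 0.872, 0.489, -0.001]
wrist_force: [0.0, 0.5, -0.4]
finger_gap: 0.0855
grip_force: 0.0
```

Call:
servo_tool(
  increments=[
    {"grip":0,"x":0,"y":0,"z":0,"roll":0},
    {"grip":0,"x":0,"y":0,"z":0,"roll":0},
    {"grip":0,"x":0,"y":0,"z":0,"roll":0},
  ],
)

```text
clock: 8.27
tcp_pos: [0.4135, -0.242, 0.1779]
orientation: [0.001, 0.871, 0.492, 0.0]
wrist_force: [0.1, -0.1, -0.6]
finger_gap: 0.0855
grip_force: 0.0
```

```bash
python3 -c "
from h import *
print(pose()[:2]);print(lid('wrist',[.415,-.242,.079],r=60))
for P in [(.5876,-.231,.079),(.512,-.288,.079),(.494,-.1895,.079),(.415,-.242,.079),(.432,-.347,.079)]:print(lid('top',P,r=14))
"
```

```text
(array([ 0.41348895, -0.24200067,  0.17794671]), np.float64(-31.036698317915455))
wrist pred [257.1 188.9] cen [257.4 191.5] box 47 44 area 1615
[ 0.41382414 -0.24453448  0.079     ]
top pred [324.7 174. ] cen [324.9 174.1] box 18 17 area 239
[ 0.58753938 -0.23152211  0.079     ]
top pred [346.8 203.4] cen [347.  203.8] box 20 19 area 264
[ 0.51087528 -0.28870427  0.079     ]
top pred [308.5 209.5] cen [308.  210.2] box 19 19 area 277
[ 0.49226132 -0.1882859   0.079     ]
top pred [328.8 240.8] cen [326.2 241.4] box 12 19 area 160
[ 0.41321656 -0.23536394  0.079     ]
top pred [370.1 235. ] cen [375.8 239.6] box 21 23 area 232
[ 0.42082684 -0.36136056  0.079     ]
```

Call:
servo_tool(
  increments=[
    {"grip":0,"x":-2,"y":1.5,"z":36,"roll":0},
    {"grip":0,"x":0,"y":0,"z":36,"roll":0},
    {"grip":0,"x":0,"y":0,"z":36,"roll":0},
    {"grip":0,"x":0,"y":0,"z":34,"roll":0},
    {"grip":0,"x":0,"y":0,"z":0,"roll":0},
  ],
  grip_force=40,
)

```text
clock: 8.98
tcp_pos: [0.4085, -0.2412, 0.0294]
orientation: [-0.005, 0.871, 0.492, -0.002]
wrist_force: [-0.4, 0.7, -0.8]
finger_gap: 0.0858
grip_force: 0.0
```

Call:
servo_tool(
  increments=[
    {"grip":0.3,"x":0,"y":0,"z":0,"roll":0},
    {"grip":0.6,"x":0,"y":0,"z":0,"roll":0},
    {"grip":0.8,"x":0,"y":0,"z":0,"roll":0},
    {"grip":0.8,"x":0,"y":0,"z":0,"roll":0},
    {"grip":0.8,"x":0,"y":0,"z":0,"roll":0},
  ],
)

```text
clock: 9.4
tcp_pos: [0.4142, -0.2463, 0.0378]
orientation: [0.002, 0.871, 0.492, 0.001]
wrist_force: [-0.4, 1.5, 6.6]
finger_gap: 0.0459
grip_force: 40.6
```

```bash
python3 -c "
from h import *
p,f,_=pose();print(p,f)
plan([(p[0],p[1],.20,-31),(.6016,.0098,.20,-31),(.6016,.0098,.112,-31)],.8)"
```

```text
[ 0.41424791 -0.24627049  0.03775471] -31.115460118044204
[{"grip":0.8,"x":0,"y":0,"z":-32.4,"roll":-0.02},{"grip":0.8,"x":0,"y":0,"z":-32.5,"roll":-0.02},{"grip":0.8,"x":0,"y":0,"z":-32.4,"roll":-0.03},{"grip":0.8,"x":0,"y":0,"z":-32.5,"roll":-0.02},{"grip":0.8,"x":0,"y":0,"z":-32.4,"roll":-0.03}]
[{"grip":0.8,"x":35.1,"y":3.2,"z":-0,"roll":0},{"grip":0.8,"x":35.1,"y":3.2,"z":-0,"roll":0},{"grip":0.8,"x":35.1,"y":3.2,"z":-0,"roll":0},{"grip":0.8,"x":35.1,"y":3.2,"z":-0,"roll":0},{"grip":0.8,"x":35.1,"y":3.2,"z":-0,"roll":0}]
[{"grip":0.8,"x":35.1,"y":3.2,"z":-0,"roll":0},{"grip":0.8,"x":35.1,"y":3.2,"z":-0,"roll":0},{"grip":0.8,"x":35.1,"y":3.2,"z":-0,"roll":0},{"grip":0.8,"x":35.2,"y":3.1,"z":-0,"roll":0},{"grip":0.8,"x":-0,"y":0,"z":29.3,"roll":0}]
[{"grip":0.8,"x":-0,"y":0,"z":29.3,"roll":0},{"grip":0.8,"x":-0,"y":0,"z":29.4,"roll":0}]
```

Call:
servo_tool(
  increments=[
    {"grip":0.8,"x":0,"y":0,"z":-34,"roll":0},
    {"grip":0.8,"x":0,"y":0,"z":-35,"roll":0},
    {"grip":0.8,"x":0,"y":0,"z":-35,"roll":0},
    {"grip":0.8,"x":0,"y":0,"z":-35,"roll":0},
    {"grip":0.8,"x":0,"y":0,"z":-33,"roll":0},
  ],
)

```text
clock: 9.82
tcp_pos: [0.4127, -0.245, 0.2106]
orientation: [0.001, 0.871, 0.492, 0.001]
wrist_force: [1.3, 0.5, -1.8]
finger_gap: 0.046
grip_force: 42.4
```

Call:
servo_tool(
  increments=[
    {"grip":0.8,"x":25,"y":3,"z":0,"roll":0},
    {"grip":0.8,"x":35,"y":3,"z":0,"roll":0},
    {"grip":0.8,"x":35,"y":3,"z":0,"roll":0},
    {"grip":0.8,"x":35,"y":3,"z":0,"roll":0},
    {"grip":0.8,"x":35,"y":3,"z":0,"roll":0},
  ],
)

```text
clock: 10.23
tcp_pos: [0.5118, -0.1103, 0.2089]
orientation: [0.001, 0.871, 0.491, 0.001]
wrist_force: [0.4, 0.1, -1.1]
finger_gap: 0.0461
grip_force: 42.5
```

Call:
servo_tool(
  increments=[
    {"grip":0.8,"x":35,"y":3,"z":0,"roll":0},
    {"grip":0.8,"x":35,"y":3,"z":0,"roll":0},
    {"grip":0.8,"x":35,"y":3,"z":0,"roll":0},
    {"grip":0.8,"x":30,"y":3,"z":0,"roll":0},
    {"grip":0.8,"x":14,"y":1,"z":0,"roll":0},
  ],
)

```text
clock: 10.65
tcp_pos: [0.6009, 0.0126, 0.2083]
orientation: [0.0, 0.87, 0.493, 0.001]
wrist_force: [-0.1, -1.3, -1.8]
finger_gap: 0.046
grip_force: 42.4
```

Call:
servo_tool(
  increments=[
    {"grip":0.8,"x":0,"y":0,"z":0,"roll":0},
    {"grip":0.8,"x":0,"y":0,"z":0,"roll":0},
    {"grip":0.8,"x":0,"y":0,"z":0,"roll":0},
    {"grip":0.8,"x":0,"y":0,"z":0,"roll":0},
  ],
)

```text
clock: 10.98
tcp_pos: [0.5982, 0.0083, 0.2076]
orientation: [0.0, 0.871, 0.491, -0.0]
wrist_force: [1.2, 0.5, -1.2]
finger_gap: 0.0461
grip_force: 42.4
```

```bash
python3 -c "
from h import *
p,f,_=pose();print(p,f)
print(lid('wrist',[p[0],p[1],p[2]+.041],r=60))
plan([(.6016,.0098,.10)],.8,30)"
```

```text
[0.5981971  0.00827617 0.2075648 ] -31.207098461443657
wrist pred [256.3 258.3] cen [251.3 258.4] box 84 81 area 4020
[0.59590477 0.0096178  0.2485648 ]
[{"grip":0.8,"x":0.8,"y":0.5,"z":26.9,"roll":0},{"grip":0.8,"x":0.8,"y":0.5,"z":26.9,"roll":0},{"grip":0.8,"x":0.7,"y":0.5,"z":26.9,"roll":0},{"grip":0.8,"x":0.8,"y":0.6,"z":26.8,"roll":0}]
```

Call:
servo_tool(
  increments=[
    {"grip":0.8,"x":3,"y":2,"z":25,"roll":0},
    {"grip":0.8,"x":0,"y":0,"z":25,"roll":0},
    {"grip":0.8,"x":0,"y":0,"z":20,"roll":0},
    {"grip":0.8,"x":0,"y":0,"z":14,"roll":0},
    {"grip":0.8,"x":0,"y":0,"z":8,"roll":0},
  ],
)

```text
clock: 11.45
tcp_pos: [0.6003, 0.01, 0.1132]
orientation: [-0.001, 0.871, 0.491, -0.001]
wrist_force: [-0.6, 0.2, -1.6]
finger_gap: 0.0461
grip_force: 42.5
```

Call:
servo_tool(
  increments=[
    {"grip":0.8,"x":0,"y":0,"z":4,"roll":0},
    {"grip":0.8,"x":0,"y":0,"z":3,"roll":0},
    {"grip":0.8,"x":0,"y":0,"z":2,"roll":0},
    {"grip":0.8,"x":0,"y":0,"z":0,"roll":0},
  ],
)

```text
clock: 11.78
tcp_pos: [0.6025, 0.0107, 0.1067]
orientation: [0.0, 0.871, 0.491, 0.0]
wrist_force: [0.1, 0.5, -2.1]
finger_gap: 0.0461
grip_force: 42.5
```

Call:
servo_tool(
  increments=[
    {"grip":0.4,"x":0,"y":0,"z":2,"roll":0},
    {"grip":0,"x":0,"y":0,"z":0,"roll":0},
    {"grip":0,"x":0,"y":0,"z":0,"roll":0},
    {"grip":0,"x":0,"y":0,"z":-25,"roll":0},
    {"grip":0,"x":0,"y":0,"z":-35,"roll":0},
  ],
)

```text
clock: 12.2
tcp_pos: [0.5996, 0.0113, 0.1616]
orientation: [-0.002, 0.871, 0.492, -0.003]
wrist_force: [1.2, -0.1, 0.4]
finger_gap: 0.0856
grip_force: 0.0
```

Call:
servo_tool(
  increments=[
    {"grip":0,"x":0,"y":0,"z":-35,"roll":0},
    {"grip":0,"x":-20,"y":0,"z":0,"roll":0},
    {"grip":0,"x":-25,"y":0,"z":0,"roll":0},
    {"grip":0,"x":-18,"y":0,"z":0,"roll":0},
    {"grip":0,"x":0,"y":0,"z":0,"roll":0},
  ],
)

```text
clock: 12.62
tcp_pos: [0.5685, -0.0452, 0.2002]
orientation: [0.001, 0.872, 0.49, 0.0]
wrist_force: [0.5, 0.4, -0.1]
finger_gap: 0.0854
grip_force: 0.0
```

Call:
servo_tool(
  increments=[
    {"grip":0,"x":0,"y":0,"z":0,"roll":0},
    {"grip":0,"x":0,"y":0,"z":0,"roll":0},
    {"grip":0,"x":0,"y":0,"z":0,"roll":0},
  ],
)

```text
clock: 12.87
tcp_pos: [0.57, -0.0423, 0.1991]
orientation: [-0.0, 0.871, 0.492, 0.0]
wrist_force: [-0.1, 0.5, -0.4]
finger_gap: 0.0854
grip_force: 0.0
```

```bash
python3 -c "
from h import *
p,f,_=pose();print(p,f)
b=lid('wrist',[.571,-.042,.145],dark=True,r=45);print(b)
print(lid('wrist',[.6025,.0107,.145],r=50))
shot('wrist','w6.png',s=1)
plan([(b[0],b[1],.104,-31)],0)"
```

```text
[ 0.56995176 -0.04233839  0.19912363] -31.080552406520624
wrist pred [256.9 202.2] cen [257.7 200.4] box 54 56 area 2352
[ 0.57242874 -0.04096832  0.145     ]
wrist pred [256.9 128.7] cen [256.7 125.3] box 72 62 area 3137
[0.60375193 0.01302899 0.145     ]
[{"grip":0,"x":0.8,"y":0.5,"z":31.6,"roll":-0.02},{"grip":0,"x":0.9,"y":0.5,"z":31.7,"roll":-0.02},{"grip":0,"x":0.8,"y":0.6,"z":31.6,"roll":-0.02}]
```

View pics/w6.png

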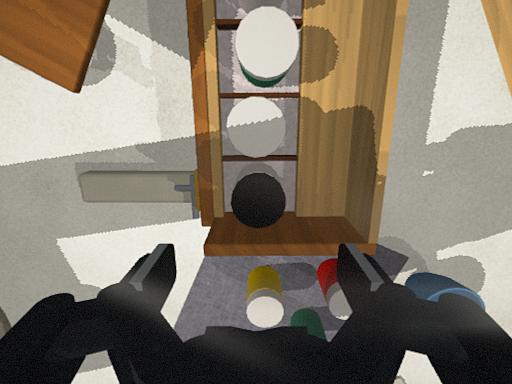

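Call:
servo_tool(
  increments=[
    {"grip":0,"x":1.5,"y":1.5,"z":28,"roll":0},
    {"grip":0,"x":0,"y":0,"z":28,"roll":0},
    {"grip":0,"x":0,"y":0,"z":22,"roll":0},
    {"grip":0,"x":0,"y":0,"z":12,"roll":0},
    {"grip":0,"x":0,"y":0,"z":5,"roll":0},
  ],
)

```text
clock: 13.43
tcp_pos: [0.5699, -0.0416, 0.1013]
orientation: [-0.002, 0.871, 0.492, -0.002]
wrist_force: [-0.5, 0.2, 0.9]
finger_gap: 0.0853
grip_force: 0.0
```

Call:
servo_tool(
  increments=[
    {"grip":0.3,"x":0,"y":0,"z":0,"roll":0},
    {"grip":0.6,"x":0,"y":0,"z":0,"roll":0},
    {"grip":0.8,"x":0,"y":0,"z":0,"roll":0},
    {"grip":0.8,"x":0,"y":0,"z":0,"roll":0},
    {"grip":0.8,"x":0,"y":0,"z":0,"roll":0},
  ],
)

```text
clock: 13.85
tcp_pos: [0.5726, -0.0425, 0.1058]
orientation: [0.001, 0.871, 0.492, 0.001]
wrist_force: [-0.8, 1.7, 5.3]
finger_gap: 0.0462
grip_force: 41.1
```

```bash
python3 -c "
from h import *
p,f,_=pose();print(p,f)
plan([(p[0],p[1],.21,-31),(.4138,-.2445,.21,-31),(.4138,-.2445,.04,-31)],.8,35)"
```

```text
[ 0.57261411 -0.04254632  0.10580213] -31.115109616295822
[{"grip":0.8,"x":0,"y":0,"z":-34.7,"roll":-0.04},{"grip":0.8,"x":0,"y":0,"z":-34.7,"roll":-0.04},{"grip":0.8,"x":0,"y":0,"z":-34.8,"roll":-0.04},{"grip":0.8,"x":-31.9,"y":-4,"z":0,"roll":0},{"grip":0.8,"x":-31.9,"y":-4,"z":0,"roll":0}]
[{"grip":0.8,"x":-31.9,"y":-4,"z":0,"roll":0},{"grip":0.8,"x":-31.8,"y":-4,"z":0,"roll":0},{"grip":0.8,"x":-31.9,"y":-4,"z":0,"roll":0},{"grip":0.8,"x":-31.8,"y":-4,"z":0,"roll":0},{"grip":0.8,"x":-31.9,"y":-4.1,"z":0,"roll":0}]
[{"grip":0.8,"x":-31.8,"y":-4,"z":0,"roll":0},{"grip":0.8,"x":-0,"y":-0,"z":34,"roll":0},{"grip":0.8,"x":-0,"y":-0,"z":34,"roll":0},{"grip":0.8,"x":-0,"y":-0,"z":34,"roll":0},{"grip":0.8,"x":-0,"y":-0,"z":34,"roll":0}]
[{"grip":0.8,"x":-0,"y":-0,"z":34,"roll":0}]
```

Call:
servo_tool(
  increments=[
    {"grip":0.8,"x":0,"y":0,"z":-35,"roll":0},
    {"grip":0.8,"x":0,"y":0,"z":-35,"roll":0},
    {"grip":0.8,"x":0,"y":0,"z":-35,"roll":0},
    {"grip":0.8,"x":-32,"y":-4,"z":0,"roll":0},
    {"grip":0.8,"x":-32,"y":-4,"z":0,"roll":0},
  ],
)

```text
clock: 14.27
tcp_pos: [0.534, -0.0935, 0.2123]
orientation: [0.003, 0.87, 0.493, 0.002]
wrist_force: [0.6, -0.9, -2.1]
finger_gap: 0.0461
grip_force: 42.0
```

Call:
servo_tool(
  increments=[
    {"grip":0.8,"x":-32,"y":-4,"z":0,"roll":0},
    {"grip":0.8,"x":-32,"y":-4,"z":0,"roll":0},
    {"grip":0.8,"x":-32,"y":-4,"z":0,"roll":0},
    {"grip":0.8,"x":-32,"y":-4,"z":0,"roll":0},
    {"grip":0.8,"x":-32,"y":-4,"z":0,"roll":0},
  ],
)

```text
clock: 14.68
tcp_pos: [0.4307, -0.2208, 0.2095]
orientation: [0.0, 0.871, 0.492, 0.0]
wrist_force: [0.8, -1.1, -0.1]
finger_gap: 0.0457
grip_force: 42.0
```

Call:
servo_tool(
  increments=[
    {"grip":0.8,"x":-32,"y":-4,"z":0,"roll":0},
    {"grip":0.8,"x":0,"y":0,"z":0,"roll":0},
    {"grip":0.8,"x":0,"y":0,"z":0,"roll":0},
  ],
)

```text
clock: 14.93
tcp_pos: [0.411, -0.2464, 0.2094]
orientation: [0.0, 0.872, 0.49, 0.0]
wrist_force: [0.1, -0.1, -0.6]
finger_gap: 0.0458
grip_force: 42.0
```

```bash
python3 -c "
from h import *
p,f,_=pose();print(p,f)
a=env.read_camera('top')[100:270,270:420,::-1];b=env.read_camera('scene')[200:384,100:330,::-1]
a=cv2.resize(a,(353,400),interpolation=2);b=cv2.resize(b,(447,358),interpolation=2)
b=np.vstack([b,np.zeros((42,447,3),np.uint8)]);cv2.imwrite('pics/m7.png',np.hstack([a,b]))
"
```

```text
[ 0.41100358 -0.24639338  0.20940371] -31.341587893838465
```

View pics/m7.png

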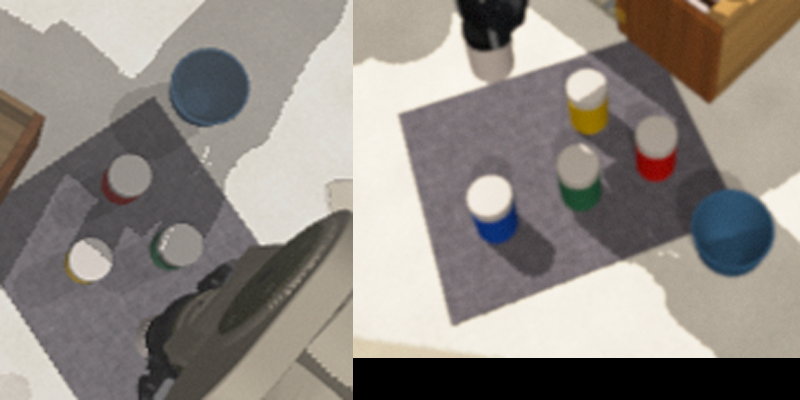

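Call:
servo_tool(
  increments=[
    {"grip":0.8,"x":0,"y":0,"z":35,"roll":0},
    {"grip":0.8,"x":0,"y":0,"z":38,"roll":0},
    {"grip":0.8,"x":0,"y":0,"z":36,"roll":0},
    {"grip":0.8,"x":0,"y":0,"z":26,"roll":0},
    {"grip":0.8,"x":0,"y":0,"z":16,"roll":0},
  ],
)

```text
clock: 15.45
tcp_pos: [0.4109, -0.2423, 0.0549]
orientation: [-0.002, 0.87, 0.493, -0.001]
wrist_force: [0.1, 0.1, -2.0]
finger_gap: 0.0461
grip_force: 41.9
```

Call:
servo_tool(
  increments=[
    {"grip":0.8,"x":0,"y":0,"z":9,"roll":0},
    {"grip":0.8,"x":0,"y":0,"z":5,"roll":0},
    {"grip":0.8,"x":0,"y":0,"z":2,"roll":0},
    {"grip":0.8,"x":0,"y":0,"z":0,"roll":0},
  ],
)

```text
clock: 15.78
tcp_pos: [0.4127, -0.2451, 0.0426]
orientation: [0.0, 0.871, 0.492, 0.0]
wrist_force: [-0.3, -0.6, -1.7]
finger_gap: 0.0458
grip_force: 41.9
```

Call:
servo_tool(
  increments=[
    {"grip":0.4,"x":0,"y":0,"z":2,"roll":0},
    {"grip":0,"x":0,"y":0,"z":0,"roll":0},
    {"grip":0,"x":0,"y":0,"z":0,"roll":0},
    {"grip":0,"x":0,"y":0,"z":-35,"roll":0},
    {"grip":0,"x":0,"y":0,"z":-35,"roll":0},
  ],
)

```text
clock: 16.2
tcp_pos: [0.4103, -0.2439, 0.1097]
orientation: [-0.002, 0.871, 0.491, -0.001]
wrist_force: [1.1, -0.5, -0.2]
finger_gap: 0.0853
grip_force: 0.0
```

Call:
servo_tool(
  increments=[
    {"grip":0,"x":0,"y":0,"z":-35,"roll":0},
    {"grip":0,"x":30,"y":13,"z":-20,"roll":0},
    {"grip":0,"x":35,"y":15,"z":-10,"roll":0},
    {"grip":0,"x":25,"y":12,"z":0,"roll":0},
    {"grip":0,"x":0,"y":0,"z":0,"roll":0},
  ],
)

```text
clock: 16.62
tcp_pos: [0.4971, -0.1873, 0.1771]
orientation: [0.002, 0.87, 0.493, 0.002]
wrist_force: [-0.3, -0.5, -0.6]
finger_gap: 0.0852
grip_force: 0.0
```

Call:
servo_tool(
  increments=[
    {"grip":0,"x":0,"y":0,"z":0,"roll":0},
    {"grip":0,"x":0,"y":0,"z":0,"roll":0},
    {"grip":0,"x":0,"y":0,"z":0,"roll":0},
  ],
)

```text
clock: 16.87
tcp_pos: [0.4917, -0.189, 0.1749]
orientation: [-0.0, 0.871, 0.491, -0.0]
wrist_force: [-0.6, 0.4, -0.2]
finger_gap: 0.0857
grip_force: 0.0
```

```bash
python3 -c "
from h import *
p,f,_=pose();print(p,f)
b=lid('wrist',[.494,-.188,.079],r=45);print(b)
print(lid('wrist',[.4128,-.245,.079],dark=True,r=50))
plan([(b[0],b[1],.038,-31)],0)"
```

```text
[ 0.49172634 -0.18900769  0.17494544] -31.17182913207251
wrist pred [257.4 188.4] cen [258.  188.8] box 47 46 area 1706
[ 0.49427273 -0.18865438  0.079     ]
wrist pred [220.9 268.2] cen [221.6 265.7] box 43 44 area 1457
[ 0.41514493 -0.24275128  0.079     ]
[{"grip":0,"x":0.4,"y":0.5,"z":34.2,"roll":-0.05},{"grip":0,"x":0.5,"y":0.5,"z":34.3,"roll":-0.05},{"grip":0,"x":0.4,"y":0.4,"z":34.2,"roll":-0.05},{"grip":0,"x":0.5,"y":0.5,"z":34.3,"roll":-0.05}]
```

Call:
servo_tool(
  increments=[
    {"grip":0,"x":1,"y":2,"z":35,"roll":0},
    {"grip":0,"x":0,"y":0,"z":40,"roll":0},
    {"grip":0,"x":0,"y":0,"z":35,"roll":0},
    {"grip":0,"x":0,"y":0,"z":18,"roll":0},
    {"grip":0,"x":0,"y":0,"z":8,"roll":0},
  ],
)

```text
clock: 17.38
tcp_pos: [0.4916, -0.188, 0.0356]
orientation: [-0.003, 0.871, 0.491, -0.002]
wrist_force: [-0.3, -0.3, 1.0]
finger_gap: 0.0852
grip_force: 0.0
```

Call:
servo_tool(
  increments=[
    {"grip":0.3,"x":0,"y":0,"z":0,"roll":0},
    {"grip":0.6,"x":0,"y":0,"z":0,"roll":0},
    {"grip":0.8,"x":0,"y":0,"z":0,"roll":0},
    {"grip":0.8,"x":0,"y":0,"z":0,"roll":0},
    {"grip":0.8,"x":0,"y":0,"z":0,"roll":0},
  ],
)

```text
clock: 17.8
tcp_pos: [0.4962, -0.1897, 0.0412]
orientation: [0.002, 0.871, 0.491, 0.001]
wrist_force: [-0.9, 0.2, 7.0]
finger_gap: 0.0462
grip_force: 40.8
```

```bash
python3 -c "
from h import *
p,f,_=pose();print(p,f)
plan([(p[0],p[1],.21,-31),(.5697,-.0433,.21,-31)],.8,35)"
```

```text
[ 0.49617765 -0.18972176  0.0412423 ] -31.127959032451518
[{"grip":0.8,"x":0,"y":0,"z":-33.8,"roll":-0.03},{"grip":0.8,"x":0,"y":0,"z":-33.7,"roll":-0.02},{"grip":0.8,"x":0,"y":0,"z":-33.8,"roll":-0.03},{"grip":0.8,"x":0,"y":0,"z":-33.7,"roll":-0.02},{"grip":0.8,"x":0,"y":0,"z":-33.8,"roll":-0.03}]
[{"grip":0.8,"x":32.7,"y":-2.5,"z":0,"roll":0},{"grip":0.8,"x":32.7,"y":-2.5,"z":0,"roll":0},{"grip":0.8,"x":32.7,"y":-2.5,"z":0,"roll":0},{"grip":0.8,"x":32.6,"y":-2.4,"z":0,"roll":0},{"grip":0.8,"x":32.7,"y":-2.5,"z":0,"roll":0}]
```

Bottom is 37 mm below the TCP; lift to 0.212 and cross to bay 4.

Call:
servo_tool(
  increments=[
    {"grip":0.8,"x":0,"y":0,"z":-34,"roll":0},
    {"grip":0.8,"x":0,"y":0,"z":-36,"roll":0},
    {"grip":0.8,"x":0,"y":0,"z":-36,"roll":0},
    {"grip":0.8,"x":0,"y":0,"z":-36,"roll":0},
    {"grip":0.8,"x":0,"y":0,"z":-30,"roll":0},
  ],
)

```text
clock: 18.22
tcp_pos: [0.4953, -0.1891, 0.2146]
orientation: [0.001, 0.871, 0.492, 0.001]
wrist_force: [0.4, -0.7, -1.5]
finger_gap: 0.0461
grip_force: 42.4
```

Call:
servo_tool(
  increments=[
    {"grip":0.8,"x":32,"y":-2.5,"z":0,"roll":0},
    {"grip":0.8,"x":35,"y":-2.5,"z":0,"roll":0},
    {"grip":0.8,"x":35,"y":-2.5,"z":0,"roll":0},
    {"grip":0.8,"x":35,"y":-2.5,"z":0,"roll":0},
    {"grip":0.8,"x":26.5,"y":-2.5,"z":0,"roll":0},
  ],
)

```text
clock: 18.63
tcp_pos: [0.5698, -0.0402, 0.212]
orientation: [0.0, 0.871, 0.492, 0.001]
wrist_force: [-0.2, -0.4, -2.3]
finger_gap: 0.046
grip_force: 42.4
```

Call:
servo_tool(
  increments=[
    {"grip":0.8,"x":0,"y":0,"z":0,"roll":0},
    {"grip":0.8,"x":0,"y":0,"z":0,"roll":0},
    {"grip":0.8,"x":0,"y":0,"z":0,"roll":0},
    {"grip":0.8,"x":0,"y":0,"z":0,"roll":0},
  ],
)

```text
clock: 18.97
tcp_pos: [0.5683, -0.0433, 0.2113]
orientation: [0.0, 0.871, 0.491, -0.0]
wrist_force: [-0.0, -0.9, -1.8]
finger_gap: 0.046
grip_force: 42.4
```

```bash
python3 -c "
from h import *
p,f,_=pose();print(p,f)
plan([(.5697,-.0433,p[2],-31)],.8,35)"
```

```text
[ 0.56827786 -0.04329355  0.21133041] -31.181381574872177
[{"grip":0.8,"x":0.7,"y":1.2,"z":-0,"roll":-0.18}]
```

Call:
servo_tool(
  increments=[
    {"grip":0.8,"x":1,"y":1,"z":25,"roll":0},
    {"grip":0.8,"x":0,"y":0,"z":25,"roll":0},
    {"grip":0.8,"x":0,"y":0,"z":20,"roll":0},
    {"grip":0.8,"x":0,"y":0,"z":14,"roll":0},
    {"grip":0.8,"x":0,"y":0,"z":9,"roll":0},
  ],
)

```text
clock: 19.38
tcp_pos: [0.5684, -0.0432, 0.1163]
orientation: [-0.001, 0.871, 0.491, -0.001]
wrist_force: [0.1, -0.2, -1.8]
finger_gap: 0.0462
grip_force: 42.4
```

Call:
servo_tool(
  increments=[
    {"grip":0.8,"x":0,"y":0,"z":4,"roll":0},
    {"grip":0.8,"x":0,"y":0,"z":3,"roll":0},
    {"grip":0.8,"x":0,"y":0,"z":2,"roll":0},
    {"grip":0.8,"x":0,"y":0,"z":0,"roll":0},
  ],
)

```text
clock: 19.72
tcp_pos: [0.5704, -0.0424, 0.1097]
orientation: [0.0, 0.871, 0.491, 0.0]
wrist_force: [-0.1, -0.7, -2.0]
finger_gap: 0.0458
grip_force: 42.4
```

Call:
servo_tool(
  increments=[
    {"grip":0.4,"x":0,"y":0,"z":2,"roll":0},
    {"grip":0,"x":0,"y":0,"z":0,"roll":0},
    {"grip":0,"x":0,"y":0,"z":0,"roll":0},
    {"grip":0,"x":0,"y":0,"z":-25,"roll":0},
    {"grip":0,"x":0,"y":0,"z":-35,"roll":0},
  ],
)

```text
clock: 20.13
tcp_pos: [0.5677, -0.0415, 0.1649]
orientation: [-0.002, 0.871, 0.492, -0.002]
wrist_force: [1.4, -0.2, 0.6]
finger_gap: 0.0855
grip_force: 0.0
```

Call:
servo_tool(
  increments=[
    {"grip":0,"x":0,"y":0,"z":-33,"roll":0},
    {"grip":0,"x":30,"y":0,"z":0,"roll":0},
    {"grip":0,"x":35,"y":0,"z":0,"roll":0},
    {"grip":0,"x":35,"y":0,"z":0,"roll":0},
    {"grip":0,"x":35,"y":0,"z":0,"roll":0},
  ],
)

```text
clock: 20.55
tcp_pos: [0.6409, 0.0745, 0.2014]
orientation: [0.001, 0.871, 0.491, 0.001]
wrist_force: [0.4, -0.5, -0.5]
finger_gap: 0.0853
grip_force: 0.0
```

Call:
servo_tool(
  increments=[
    {"grip":0,"x":32,"y":0,"z":0,"roll":0},
    {"grip":0,"x":18,"y":0,"z":0,"roll":0},
    {"grip":0,"x":0,"y":0,"z":0,"roll":0},
    {"grip":0,"x":0,"y":0,"z":0,"roll":0},
    {"grip":0,"x":0,"y":0,"z":0,"roll":0},
  ],
)

```text
clock: 20.97
tcp_pos: [0.6654, 0.1159, 0.2002]
orientation: [0.0, 0.871, 0.492, -0.0]
wrist_force: [-0.1, 0.1, -0.4]
finger_gap: 0.0855
grip_force: 0.0
```

```bash
python3 -c "
from h import *
p,f,_=pose();print(p,f)
b=lid('wrist',[.667,.115,.145],dark=True,r=45);print(b)
plan([(b[0],b[1],.106,-31)],0)"
```

```text
[0.66537906 0.11594432 0.20023541] -31.11539433571227
wrist pred [258.2 202.7] cen [259.5 200.8] box 70 55 area 2355
[0.66883648 0.11587304 0.145     ]
[{"grip":0,"x":0.7,"y":0.9,"z":31.5,"roll":-0.05},{"grip":0,"x":0.7,"y":1,"z":31.4,"roll":-0.06},{"grip":0,"x":0.8,"y":0.9,"z":31.5,"roll":-0.05}]
```

Call:
servo_tool(
  increments=[
    {"grip":0,"x":0.5,"y":2,"z":28,"roll":0},
    {"grip":0,"x":0,"y":0,"z":28,"roll":0},
    {"grip":0,"x":0,"y":0,"z":22,"roll":0},
    {"grip":0,"x":0,"y":0,"z":12,"roll":0},
    {"grip":0,"x":0,"y":0,"z":4,"roll":0},
  ],
)

```text
clock: 21.43
tcp_pos: [0.6654, 0.1141, 0.1036]
orientation: [-0.001, 0.871, 0.491, -0.002]
wrist_force: [-0.1, -1.4, -0.5]
finger_gap: 0.0854
grip_force: 0.0
```

Call:
servo_tool(
  increments=[
    {"grip":0.3,"x":0,"y":0,"z":0,"roll":0},
    {"grip":0.6,"x":0,"y":0,"z":0,"roll":0},
    {"grip":0.8,"x":0,"y":0,"z":0,"roll":0},
    {"grip":0.8,"x":0,"y":0,"z":0,"roll":0},
    {"grip":0.8,"x":0,"y":0,"z":0,"roll":0},
  ],
)

```text
clock: 21.85
tcp_pos: [0.669, 0.1155, 0.1084]
orientation: [0.001, 0.871, 0.491, 0.002]
wrist_force: [-0.2, -0.6, 7.1]
finger_gap: 0.0458
grip_force: 40.7
```

```bash
python3 -c "
from h import *
p,f,_=pose();print(p,f)
plan([(p[0],p[1],.22,-31),(.494,-.189,.22,-31)],.8,37)
for P in [(.5876,-.231,.079),(.512,-.288,.079),(.432,-.347,.079)]:print(lid('top',P,r=14))
print(lid('top',(.414,-.244,.079),dark=True,r=14))
print(lid('scene',(.434,-.348,.079),r=14))"
```

```text
[0.668964   0.11547872 0.10839562] -31.12960435901264
[{"grip":0.8,"x":0,"y":0,"z":-27.9,"roll":-0.03},{"grip":0.8,"x":0,"y":0,"z":-27.9,"roll":-0.03},{"grip":0.8,"x":0,"y":0,"z":-27.9,"roll":-0.03},{"grip":0.8,"x":0,"y":0,"z":-27.9,"roll":-0.04},{"grip":0.8,"x":-35.1,"y":0.7,"z":-0,"roll":0}]
[{"grip":0.8,"x":-35.1,"y":0.7,"z":-0,"roll":0},{"grip":0.8,"x":-35.1,"y":0.7,"z":-0,"roll":0},{"grip":0.8,"x":-35.1,"y":0.7,"z":-0,"roll":0},{"grip":0.8,"x":-35.1,"y":0.7,"z":-0,"roll":0},{"grip":0.8,"x":-35.1,"y":0.7,"z":-0,"roll":0}]
[{"grip":0.8,"x":-35.1,"y":0.7,"z":-0,"roll":0},{"grip":0.8,"x":-35.1,"y":0.6,"z":-0,"roll":0},{"grip":0.8,"x":-35.2,"y":0.7,"z":-0,"roll":0},{"grip":0.8,"x":-35.1,"y":0.6,"z":-0,"roll":0}]
top pred [324.7 174. ] cen [324.8 174.3] box 19 18 area 274
[ 0.58692122 -0.23144208  0.079     ]
top pred [346.8 203.4] cen [346.8 204. ] box 20 19 area 288
[ 0.51036913 -0.28806335  0.079     ]
top pred [370.1 235. ] cen [370.  236.2] box 19 20 area 298
[ 0.42896608 -0.34675729  0.079     ]
top pred [329.6 241.2] cen [329.7 242.1] box 18 17 area 237
[ 0.41161843 -0.24417621  0.079     ]
scene pred [170.3 299.3] cen [169.4 300.5] box 25 24 area 464
[ 0.43299958 -0.35114325  0.079     ]
```

Call:
servo_tool(
  increments=[
    {"grip":0.8,"x":0,"y":0,"z":-28,"roll":0},
    {"grip":0.8,"x":0,"y":0,"z":-35,"roll":0},
    {"grip":0.8,"x":0,"y":0,"z":-35,"roll":0},
    {"grip":0.8,"x":0,"y":0,"z":-12,"roll":0},
    {"grip":0.8,"x":-30,"y":1,"z":0,"roll":0},
  ],
)

```text
clock: 22.52
tcp_pos: [0.6569, 0.0931, 0.2207]
orientation: [0.001, 0.87, 0.493, 0.005]
wrist_force: [0.9, -1.1, -2.2]
finger_gap: 0.0464
grip_force: 41.9
```

Call:
servo_tool(
  increments=[
    {"grip":0.8,"x":-36,"y":0.5,"z":0,"roll":0},
    {"grip":0.8,"x":-36,"y":0.5,"z":0,"roll":0},
    {"grip":0.8,"x":-36,"y":0.5,"z":0,"roll":0},
    {"grip":0.8,"x":-36,"y":0.5,"z":0,"roll":0},
    {"grip":0.8,"x":-36,"y":0.5,"z":0,"roll":0},
  ],
)

```text
clock: 22.93
tcp_pos: [0.5609, -0.0669, 0.2162]
orientation: [0.0, 0.871, 0.492, 0.0]
wrist_force: [1.4, -0.4, -2.6]
finger_gap: 0.0458
grip_force: 41.9
```

Call:
servo_tool(
  increments=[
    {"grip":0.8,"x":-36,"y":0.5,"z":0,"roll":0},
    {"grip":0.8,"x":-36,"y":0.5,"z":0,"roll":0},
    {"grip":0.8,"x":-36,"y":0.5,"z":0,"roll":0},
    {"grip":0.8,"x":-30,"y":1,"z":0,"roll":0},
    {"grip":0.8,"x":0,"y":0,"z":0,"roll":0},
  ],
)

```text
clock: 23.35
tcp_pos: [0.4905, -0.1894, 0.2163]
orientation: [0.001, 0.872, 0.489, -0.001]
wrist_force: [0.4, 0.3, -1.0]
finger_gap: 0.046
grip_force: 41.9
```

Call:
servo_tool(
  increments=[
    {"grip":0.8,"x":0,"y":0,"z":0,"roll":0},
    {"grip":0.8,"x":0,"y":0,"z":0,"roll":0},
    {"grip":0.8,"x":0,"y":0,"z":0,"roll":0},
  ],
)

```text
clock: 23.6
tcp_pos: [0.4933, -0.1846, 0.2161]
orientation: [-0.0, 0.871, 0.492, 0.0]
wrist_force: [-0.4, -0.4, -1.4]
finger_gap: 0.0458
grip_force: 41.9
```

```bash
python3 -c "
from h import *
p,f,_=pose();print(p,f)
print(lid('scene',(.592,-.230,.079),r=14),lid('scene',(.516,-.289,.079),r=14),lid('scene',(.434,-.348,.079),r=14))"
```

```text
[ 0.49326877 -0.18455877  0.21612186] -31.05838932959162
scene pred [256.5 266.7] cen [256.1 268.8] box 23 23 area 358
scene pred [216.  282.8] cen [215.4 283.7] box 24 23 area 430
scene pred [170.3 299.3] cen [169.5 300.5] box 26 25 area 476
[ 0.59228403 -0.23557435  0.079     ] [ 0.51554116 -0.29135198  0.079     ] [ 0.43315131 -0.35107032  0.079     ]
```

Call:
servo_tool(
  increments=[
    {"grip":0.8,"x":-3,"y":0,"z":35,"roll":0},
    {"grip":0.8,"x":0,"y":0,"z":40,"roll":0},
    {"grip":0.8,"x":0,"y":0,"z":38,"roll":0},
    {"grip":0.8,"x":0,"y":0,"z":26,"roll":0},
    {"grip":0.8,"x":0,"y":0,"z":16,"roll":0},
  ],
)

```text
clock: 24.17
tcp_pos: [0.4894, -0.1858, 0.0575]
orientation: [-0.002, 0.87, 0.492, -0.001]
wrist_force: [-0.0, -0.6, -2.0]
finger_gap: 0.046
grip_force: 41.8
```

Call:
servo_tool(
  increments=[
    {"grip":0.8,"x":0,"y":0,"z":9,"roll":0},
    {"grip":0.8,"x":0,"y":0,"z":5,"roll":0},
    {"grip":0.8,"x":0,"y":0,"z":2,"roll":0},
    {"grip":0.8,"x":0,"y":0,"z":0,"roll":0},
  ],
)

```text
clock: 24.5
tcp_pos: [0.4921, -0.188, 0.0457]
orientation: [0.0, 0.871, 0.492, 0.0]
wrist_force: [0.1, -0.9, -1.1]
finger_gap: 0.0458
grip_force: 41.8
```

Call:
servo_tool(
  increments=[
    {"grip":0.4,"x":0,"y":0,"z":2,"roll":0},
    {"grip":0,"x":0,"y":0,"z":0,"roll":0},
    {"grip":0,"x":0,"y":0,"z":0,"roll":0},
    {"grip":0,"x":0,"y":0,"z":-35,"roll":0},
    {"grip":0,"x":0,"y":0,"z":-38,"roll":0},
  ],
)

```text
clock: 24.92
tcp_pos: [0.4893, -0.1868, 0.1151]
orientation: [-0.002, 0.871, 0.491, -0.001]
wrist_force: [1.1, -0.1, 0.0]
finger_gap: 0.0854
grip_force: 0.0
```

Call:
servo_tool(
  increments=[
    {"grip":0,"x":0,"y":0,"z":-38,"roll":0},
    {"grip":0,"x":4,"y":30,"z":-15,"roll":0},
    {"grip":0,"x":4,"y":35,"z":-8,"roll":0},
    {"grip":0,"x":4,"y":28,"z":0,"roll":0},
    {"grip":0,"x":1,"y":11,"z":0,"roll":0},
  ],
)

```text
clock: 25.33
tcp_pos: [0.591, -0.2327, 0.1788]
orientation: [0.002, 0.871, 0.491, 0.002]
wrist_force: [-0.4, 0.5, -0.8]
finger_gap: 0.0855
grip_force: 0.0
```

Call:
servo_tool(
  increments=[
    {"grip":0,"x":0,"y":0,"z":0,"roll":0},
    {"grip":0,"x":0,"y":0,"z":0,"roll":0},
    {"grip":0,"x":0,"y":0,"z":0,"roll":0},
    {"grip":0,"x":0,"y":0,"z":0,"roll":0},
  ],
)

```text
clock: 25.67
tcp_pos: [0.5861, -0.23, 0.1773]
orientation: [-0.0, 0.871, 0.492, -0.0]
wrist_force: [-0.2, 0.5, -0.7]
finger_gap: 0.0852
grip_force: 0.0
```

```bash
python3 -c "
from h import *
p,f,_=pose();print(p,f)
b=lid('wrist',[.590,-.230,.079],r=45);print(b)
print(lid('wrist',[.493,-.187,.079],dark=True,r=30))
plan([(b[0],b[1],.040,-31)],0)"
```

```text
[ 0.58607185 -0.23001682  0.1773413 ] -31.11864610488066
wrist pred [259.3 187.8] cen [261.4 194.7] box 88 54 area 2423
[ 0.58803026 -0.23732481  0.079     ]
wrist pred [156.6 200.3] cen [159.8 200.4] box 48 46 area 1708
[ 0.49575701 -0.18879055  0.079     ]
[{"grip":0,"x":-1.3,"y":1.3,"z":34.4,"roll":-0.03},{"grip":0,"x":-1.3,"y":1.3,"z":34.4,"roll":-0.03},{"grip":0,"x":-1.3,"y":1.3,"z":34.3,"roll":-0.03},{"grip":0,"x":-1.4,"y":1.3,"z":34.4,"roll":-0.03}]
```

```bash
python3 -c "
from h import *
shot('wrist','w8.png',(130,100,390,300),3)"
```

```text
(no output)
```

View pics/w8.png

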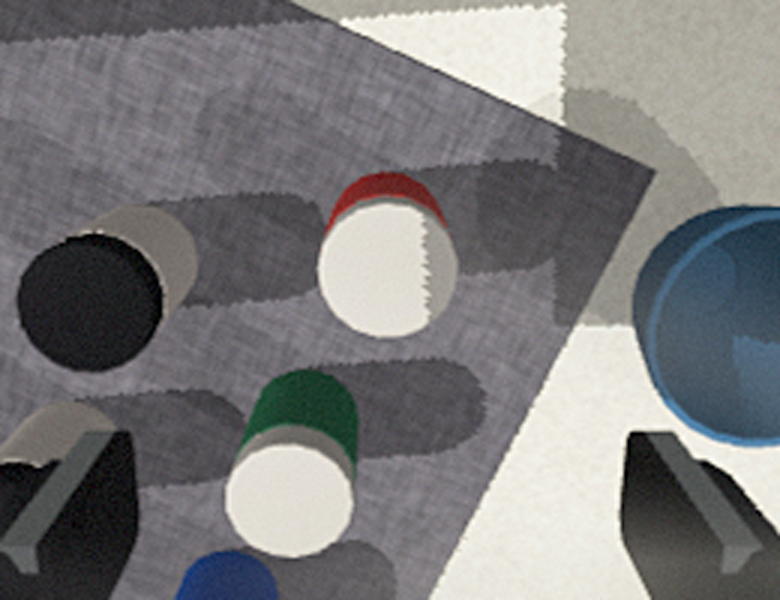

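Call:
servo_tool(
  increments=[
    {"grip":0,"x":-2,"y":3,"z":35,"roll":0},
    {"grip":0,"x":0,"y":0,"z":40,"roll":0},
    {"grip":0,"x":0,"y":0,"z":36,"roll":0},
    {"grip":0,"x":0,"y":0,"z":18,"roll":0},
    {"grip":0,"x":0,"y":0,"z":8,"roll":0},
  ],
)

```text
clock: 26.23
tcp_pos: [0.5856, -0.2322, 0.0363]
orientation: [-0.003, 0.871, 0.491, -0.002]
wrist_force: [0.0, 0.3, -0.2]
finger_gap: 0.0854
grip_force: 0.0
```

Call:
servo_tool(
  increments=[
    {"grip":0.3,"x":0,"y":0,"z":0,"roll":0},
    {"grip":0.6,"x":0,"y":0,"z":0,"roll":0},
    {"grip":0.8,"x":0,"y":0,"z":0,"roll":0},
    {"grip":0.8,"x":0,"y":0,"z":0,"roll":0},
    {"grip":0.8,"x":0,"y":0,"z":0,"roll":0},
  ],
)

```text
clock: 26.65
tcp_pos: [0.5901, -0.2345, 0.0428]
orientation: [0.002, 0.871, 0.492, 0.001]
wrist_force: [-1.0, 0.9, 5.9]
finger_gap: 0.0456
grip_force: 40.7
```

```bash
python3 -c "
from h import *
p,f,_=pose();print(p,f)
plan([(p[0],p[1],.22,-31),(.6655,.1161,.22,-31)],.8,37)"
```

```text
[ 0.59006768 -0.23452754  0.0427826 ] -31.116931735856134
[{"grip":0.8,"x":0,"y":0,"z":-35.4,"roll":-0.02},{"grip":0.8,"x":0,"y":0,"z":-35.5,"roll":-0.02},{"grip":0.8,"x":0,"y":0,"z":-35.4,"roll":-0.03},{"grip":0.8,"x":0,"y":0,"z":-35.5,"roll":-0.02},{"grip":0.8,"x":0,"y":0,"z":-35.4,"roll":-0.03}]
[{"grip":0.8,"x":33.9,"y":-11.6,"z":-0,"roll":0},{"grip":0.8,"x":33.9,"y":-11.6,"z":-0,"roll":0},{"grip":0.8,"x":34,"y":-11.6,"z":-0,"roll":0},{"grip":0.8,"x":33.9,"y":-11.6,"z":-0,"roll":0},{"grip":0.8,"x":34,"y":-11.6,"z":-0,"roll":0}]
[{"grip":0.8,"x":33.9,"y":-11.6,"z":-0,"roll":0},{"grip":0.8,"x":34,"y":-11.6,"z":-0,"roll":0},{"grip":0.8,"x":33.9,"y":-11.6,"z":-0,"roll":0},{"grip":0.8,"x":34,"y":-11.6,"z":-0,"roll":0},{"grip":0.8,"x":33.9,"y":-11.5,"z":-0,"roll":0}]
```

Call:
servo_tool(
  increments=[
    {"grip":0.8,"x":0,"y":0,"z":-33,"roll":0},
    {"grip":0.8,"x":0,"y":0,"z":-37,"roll":0},
    {"grip":0.8,"x":0,"y":0,"z":-37,"roll":0},
    {"grip":0.8,"x":0,"y":0,"z":-37,"roll":0},
    {"grip":0.8,"x":0,"y":0,"z":-30,"roll":0},
  ],
)

```text
clock: 27.07
tcp_pos: [0.5892, -0.2341, 0.2181]
orientation: [0.002, 0.871, 0.492, 0.001]
wrist_force: [0.2, -0.1, -2.1]
finger_gap: 0.0457
grip_force: 42.1
```

Call:
servo_tool(
  increments=[
    {"grip":0.8,"x":30,"y":-11,"z":0,"roll":0},
    {"grip":0.8,"x":35,"y":-12,"z":0,"roll":0},
    {"grip":0.8,"x":35,"y":-12,"z":0,"roll":0},
    {"grip":0.8,"x":35,"y":-12,"z":0,"roll":0},
    {"grip":0.8,"x":35,"y":-12,"z":0,"roll":0},
  ],
)

```text
clock: 27.48
tcp_pos: [0.6263, -0.0564, 0.2151]
orientation: [0.001, 0.871, 0.491, 0.001]
wrist_force: [1.1, 0.0, -2.4]
finger_gap: 0.0458
grip_force: 42.1
```

Call:
servo_tool(
  increments=[
    {"grip":0.8,"x":35,"y":-12,"z":0,"roll":0},
    {"grip":0.8,"x":35,"y":-12,"z":0,"roll":0},
    {"grip":0.8,"x":35,"y":-12,"z":0,"roll":0},
    {"grip":0.8,"x":35,"y":-12,"z":0,"roll":0},
    {"grip":0.8,"x":27,"y":-9,"z":0,"roll":0},
  ],
)

```text
clock: 27.9
tcp_pos: [0.6638, 0.1178, 0.2149]
orientation: [-0.0, 0.87, 0.492, 0.001]
wrist_force: [0.2, 0.2, -2.2]
finger_gap: 0.0456
grip_force: 42.1
```

Call:
servo_tool(
  increments=[
    {"grip":0.8,"x":0,"y":0,"z":0,"roll":0},
    {"grip":0.8,"x":0,"y":0,"z":0,"roll":0},
    {"grip":0.8,"x":0,"y":0,"z":0,"roll":0},
    {"grip":0.8,"x":0,"y":0,"z":0,"roll":0},
  ],
)

```text
clock: 28.23
tcp_pos: [0.6634, 0.1135, 0.2144]
orientation: [0.0, 0.871, 0.491, 0.0]
wrist_force: [-0.4, 0.2, -2.3]
finger_gap: 0.0459
grip_force: 42.1
```

```bash
python3 -c "
from h import *
p,f,_=pose();print(p,f)
print(lid('wrist',[p[0],p[1],p[2]+.036],r=60))
plan([(.6655,.1161,p[2],-31)],.8)"
```

```text
[0.66344057 0.11353883 0.2144159 ] -31.189036589638782
wrist pred [256.3 253.7] cen [249.9 274.4] box 79 82 area 3504
[0.65372617 0.10438348 0.2504159 ]
[{"grip":0.8,"x":3.5,"y":0.3,"z":0,"roll":-0.22}]
```

```bash
python3 -c "
from h import *
shot('wrist','w9.png')"
```

```text
(no output)
```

View pics/w9.png

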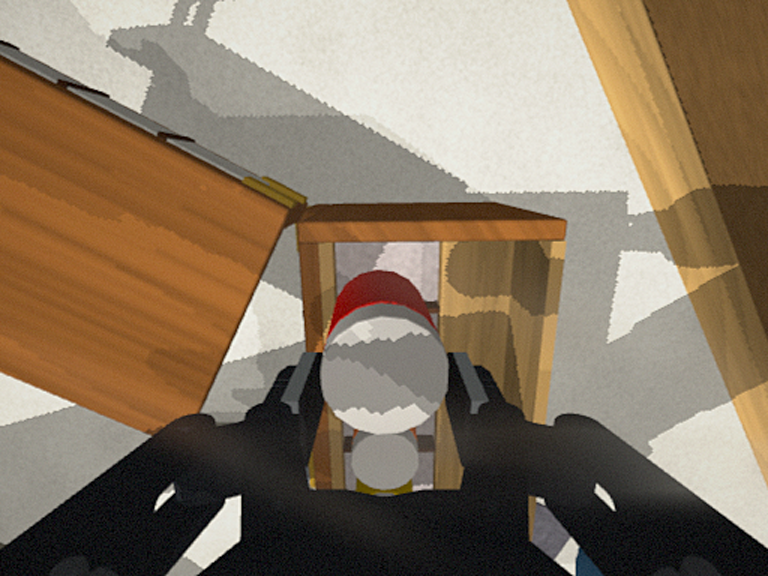

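Call:
servo_tool(
  increments=[
    {"grip":0.8,"x":1.5,"y":1,"z":25,"roll":0},
    {"grip":0.8,"x":0,"y":0,"z":25,"roll":0},
    {"grip":0.8,"x":0,"y":0,"z":20,"roll":0},
    {"grip":0.8,"x":0,"y":0,"z":14,"roll":0},
    {"grip":0.8,"x":0,"y":0,"z":9,"roll":0},
  ],
)

```text
clock: 28.75
tcp_pos: [0.6639, 0.114, 0.119]
orientation: [-0.001, 0.871, 0.491, -0.001]
wrist_force: [-0.2, -0.5, -1.6]
finger_gap: 0.0457
grip_force: 42.1
```

Call:
servo_tool(
  increments=[
    {"grip":0.8,"x":0,"y":0,"z":4,"roll":0},
    {"grip":0.8,"x":0,"y":0,"z":3,"roll":0},
    {"grip":0.8,"x":0,"y":0,"z":2,"roll":0},
    {"grip":0.8,"x":0,"y":0,"z":0,"roll":0},
  ],
)

```text
clock: 29.08
tcp_pos: [0.6656, 0.1152, 0.1128]
orientation: [0.0, 0.871, 0.491, 0.001]
wrist_force: [-0.3, -0.2, -2.1]
finger_gap: 0.0455
grip_force: 42.1
```

Call:
servo_tool(
  increments=[
    {"grip":0.4,"x":0,"y":0,"z":3,"roll":0},
    {"grip":0,"x":0,"y":0,"z":0,"roll":0},
    {"grip":0,"x":0,"y":0,"z":0,"roll":0},
    {"grip":0,"x":0,"y":0,"z":-25,"roll":0},
    {"grip":0,"x":0,"y":0,"z":-35,"roll":0},
  ],
)

```text
clock: 29.5
tcp_pos: [0.6628, 0.1153, 0.1662]
orientation: [-0.002, 0.871, 0.492, -0.003]
wrist_force: [-0.6, -0.4, 0.1]
finger_gap: 0.0852
grip_force: 0.0
```

Call:
servo_tool(
  increments=[
    {"grip":0,"x":0,"y":0,"z":-40,"roll":0},
    {"grip":0,"x":0,"y":0,"z":-40,"roll":0},
    {"grip":0,"x":-25,"y":0,"z":-40,"roll":0},
    {"grip":0,"x":-30,"y":0,"z":0,"roll":0},
    {"grip":0,"x":-10,"y":0,"z":0,"roll":0},
  ],
)

```text
clock: 29.92
tcp_pos: [0.6337, 0.0602, 0.2892]
orientation: [0.002, 0.871, 0.491, 0.003]
wrist_force: [0.3, -0.1, 0.6]
finger_gap: 0.0852
grip_force: 0.0
```

Call:
servo_tool(
  increments=[
    {"grip":0,"x":0,"y":0,"z":0,"roll":0},
    {"grip":0,"x":0,"y":0,"z":0,"roll":0},
    {"grip":0,"x":0,"y":0,"z":0,"roll":0},
    {"grip":0,"x":0,"y":0,"z":0,"roll":0},
  ],
)

```text
clock: 30.25
tcp_pos: [0.633, 0.0631, 0.2833]
orientation: [-0.001, 0.871, 0.492, -0.001]
wrist_force: [-0.3, -0.5, 0.7]
finger_gap: 0.0855
grip_force: 0.0
```

```bash
python3 -c "
from h import *
p,f,_=pose();print(p,f)
shot('wrist','w10.png')
plan([(p[0],p[1],.28),(.59,.25,.28,-5),(.553,.40,.28,15)],0)"
```

```text
[0.63301171 0.06311331 0.28326999] -31.071815986236558
[{"grip":0,"x":-0,"y":-0,"z":3.3,"roll":0},{"grip":0,"x":23,"y":-22.2,"z":-0,"roll":-4.34},{"grip":0,"x":24.6,"y":-20.4,"z":-0,"roll":-4.34},{"grip":0,"x":26.1,"y":-18.5,"z":-0,"roll":-4.35},{"grip":0,"x":27.4,"y":-16.5,"z":-0,"roll":-4.34}]
[{"grip":0,"x":28.5,"y":-14.3,"z":-0,"roll":-4.35},{"grip":0,"x":29.6,"y":-12.2,"z":-0,"roll":-4.34},{"grip":0,"x":29.2,"y":-10,"z":-0,"roll":-4},{"grip":0,"x":29.9,"y":-7.9,"z":-0,"roll":-4},{"grip":0,"x":30.3,"y":-5.8,"z":-0,"roll":-4}]
[{"grip":0,"x":30.7,"y":-3.7,"z":-0,"roll":-4},{"grip":0,"x":30.9,"y":-1.5,"z":-0,"roll":-4}]
```

View pics/w10.png

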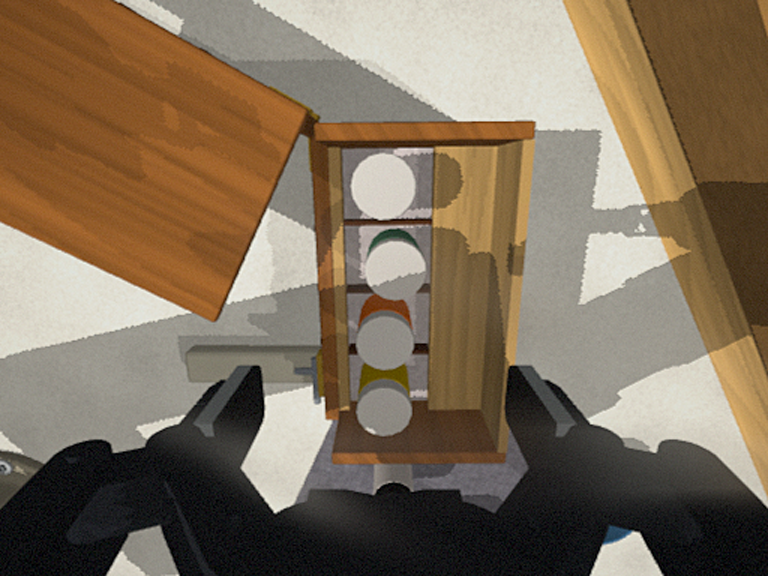

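Call:
servo_tool(
  increments=[
    {"grip":0,"x":23,"y":-22,"z":0,"roll":-4.3},
    {"grip":0,"x":25,"y":-20,"z":0,"roll":-4.3},
    {"grip":0,"x":26,"y":-18,"z":0,"roll":-4.3},
    {"grip":0,"x":27,"y":-16,"z":0,"roll":-4.3},
    {"grip":0,"x":28,"y":-14,"z":0,"roll":-4.3},
  ],
)

```text
clock: 30.72
tcp_pos: [0.5987, 0.2188, 0.2836]
orientation: [-0.0, 0.763, 0.647, -0.0]
wrist_force: [0.6, -0.3, 0.5]
finger_gap: 0.0853
grip_force: 0.0
```

Call:
servo_tool(
  increments=[
    {"grip":0,"x":30,"y":-12,"z":0,"roll":-4.3},
    {"grip":0,"x":29,"y":-10,"z":0,"roll":-4.3},
    {"grip":0,"x":30,"y":-8,"z":0,"roll":-4.3},
    {"grip":0,"x":30,"y":-6,"z":0,"roll":-4.3},
    {"grip":0,"x":31,"y":-4,"z":0,"roll":-4.3},
  ],
)

```text
clock: 31.13
tcp_pos: [0.5611, 0.3703, 0.2835]
orientation: [-0.0, 0.628, 0.778, -0.0]
wrist_force: [-0.2, 1.1, -0.2]
finger_gap: 0.0855
grip_force: 0.0
```

Call:
servo_tool(
  increments=[
    {"grip":0,"x":31,"y":-2,"z":0,"roll":-4},
    {"grip":0,"x":15,"y":0,"z":0,"roll":-4},
    {"grip":0,"x":0,"y":0,"z":0,"roll":0},
    {"grip":0,"x":0,"y":0,"z":0,"roll":0},
    {"grip":0,"x":0,"y":0,"z":0,"roll":0},
  ],
)

```text
clock: 31.55
tcp_pos: [0.5494, 0.4123, 0.2837]
orientation: [-0.0, 0.575, 0.818, -0.001]
wrist_force: [-0.7, -0.7, 0.2]
finger_gap: 0.0851
grip_force: 0.0
```

```bash
python3 -c "
from h import *
p,f,_=pose();print(p,f)
shot('wrist','w11.png',(100,60,420,300),2.5)
plan([(.554,.417,p[2],20)],0)"
```

```text
[0.54944308 0.41234066 0.28374315] 19.836239031381798
[{"grip":0,"x":3.4,"y":5.8,"z":0.3,"roll":-0.21}]
```

View pics/w11.png

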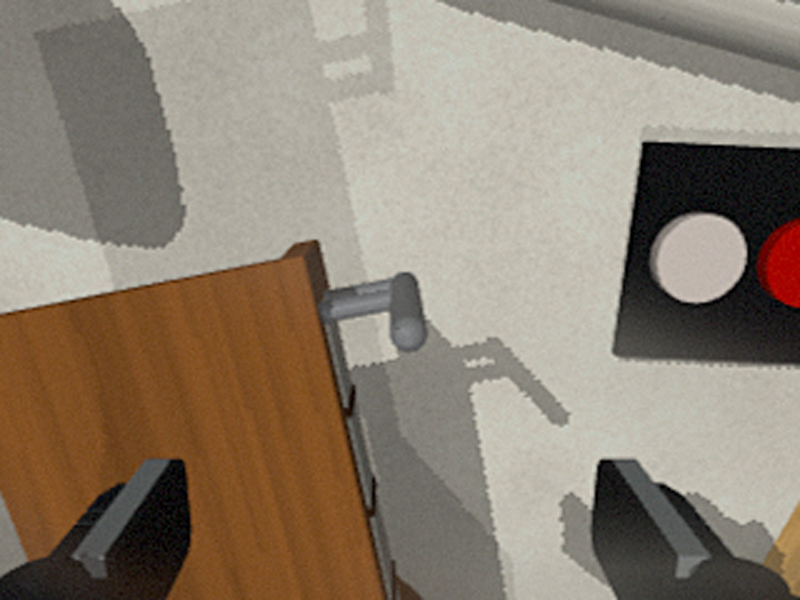

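```bash
python3 -c "
from h import *
h=ray('wrist',263.2,194,.215);print(h)
H=np.array([.6389,.1834]);r=h[:2]-H;c=np.array([-.1674,-.1864])
print(np.linalg.norm(r),np.degrees(np.arctan2(r[1],r[0])),np.degrees(np.arctan2(c[1],c[0])))
plan([(h[0],h[1],.19,20),(h[0],h[1],.175,20)],0)"
```

```text
[0.55413137 0.41773892 0.215     ]
0.24919961453459724 109.8868395561103 -131.92601724042743
[{"grip":0,"x":1.4,"y":2.1,"z":31.3,"roll":-0.07},{"grip":0,"x":1.3,"y":2,"z":31.4,"roll":-0.07},{"grip":0,"x":1.4,"y":2.1,"z":31.3,"roll":-0.07},{"grip":0,"x":-0,"y":-0,"z":15,"roll":0}]
```

Call:
servo_tool(
  increments=[
    {"grip":0,"x":3,"y":6,"z":0,"roll":0},
    {"grip":0,"x":0,"y":0,"z":35,"roll":0},
    {"grip":0,"x":0,"y":0,"z":35,"roll":0},
    {"grip":0,"x":0,"y":0,"z":25,"roll":0},
    {"grip":0,"x":0,"y":0,"z":12,"roll":0},
  ],
  grip_force=30,
)

```text
clock: 32.02
tcp_pos: [0.5531, 0.4147, 0.1732]
orientation: [-0.001, 0.576, 0.818, -0.003]
wrist_force: [-0.3, -0.9, 0.9]
finger_gap: 0.0853
grip_force: 0.0
```

Call:
servo_tool(
  increments=[
    {"grip":0.5,"x":0,"y":0,"z":0,"roll":0},
    {"grip":0.8,"x":0,"y":0,"z":0,"roll":0},
    {"grip":1,"x":0,"y":0,"z":0,"roll":0},
    {"grip":1,"x":0,"y":0,"z":0,"roll":0},
    {"grip":1,"x":0,"y":0,"z":0,"roll":0},
  ],
)

```text
clock: 32.43
tcp_pos: [0.5551, 0.4176, 0.1794]
orientation: [0.001, 0.575, 0.818, 0.001]
wrist_force: [0.7, 0.9, -0.0]
finger_gap: 0.0252
grip_force: 0.0
```

Call:
servo_tool(
  increments=[
    {"grip":1,"x":0,"y":0,"z":0,"roll":0},
    {"grip":1,"x":0,"y":0,"z":0,"roll":0},
    {"grip":1,"x":0,"y":0,"z":0,"roll":0},
  ],
)

```text
clock: 32.68
tcp_pos: [0.5548, 0.4177, 0.179]
orientation: [0.001, 0.574, 0.819, 0.001]
wrist_force: [-0.1, -0.7, 5.5]
finger_gap: 0.0109
grip_force: 29.3
```

```bash
cat > arc.py <<'E'
from h import *
import sys
p,f,M=pose();H=np.array([.6389,.1834]);r=p[:2]-H
a0=np.degrees(np.arctan2(r[1],r[0]));print(p,f,np.linalg.norm(r),a0,env.get_state()['wrist_force'])
rem=(-132-a0)%360; 
if rem>180: rem=rem
n=int(np.ceil(rem/5));w=[]
R0=np.linalg.norm(r)
for k in range(1,n+1):
  a=np.radians(a0+rem*k/n);R1=R0+(.2505-R0)*k/n
  w.append((H[0]+R1*np.cos(a),H[1]+R1*np.sin(a),p[2],f+rem*k/n))
print('rem',rem,n);plan(w,1)
E
python3 arc.py
```

```text
[0.55477893 0.41766717 0.17896755] 19.880594345676506 0.2489125563349953 109.75228861184246 [-0.09228726 -0.74406929  5.49241223]
rem 118.24771138815754 24
[{"grip":1,"x":-0.8,"y":-21.4,"z":-0,"roll":-4.93},{"grip":1,"x":-0.8,"y":-21.4,"z":-0,"roll":-4.92},{"grip":1,"x":-0.8,"y":-21.4,"z":-0,"roll":-4.93},{"grip":1,"x":-0.8,"y":-21.4,"z":-0,"roll":-4.93},{"grip":1,"x":-0.8,"y":-21.4,"z":-0,"roll":-4.92}]
[{"grip":1,"x":-0.8,"y":-21.4,"z":-0,"roll":-4.93},{"grip":1,"x":-0.9,"y":-21.4,"z":-0,"roll":-4.93},{"grip":1,"x":-0.8,"y":-21.5,"z":-0,"roll":-4.93},{"grip":1,"x":-0.8,"y":-21.4,"z":-0,"roll":-4.92},{"grip":1,"x":-0.8,"y":-21.4,"z":-0,"roll":-4.93}]
[{"grip":1,"x":-0.8,"y":-21.5,"z":-0,"roll":-4.93},{"grip":1,"x":-0.8,"y":-21.4,"z":-0,"roll":-4.92},{"grip":1,"x":-0.8,"y":-21.5,"z":-0,"roll":-4.93},{"grip":1,"x":-0.8,"y":-21.4,"z":-0,"roll":-4.93},{"grip":1,"x":-0.8,"y":-21.5,"z":-0,"roll":-4.92}]
[{"grip":1,"x":-0.8,"y":-21.5,"z":-0,"roll":-4.93},{"grip":1,"x":-0.9,"y":-21.4,"z":-0,"roll":-4.93},{"grip":1,"x":-0.8,"y":-21.5,"z":-0,"roll":-4.93},{"grip":1,"x":-0.8,"y":-21.5,"z":-0,"roll":-4.92},{"grip":1,"x":-0.8,"y":-21.5,"z":-0,"roll":-4.93}]
[{"grip":1,"x":-0.8,"y":-21.5,"z":-0,"roll":-4.93},{"grip":1,"x":-0.8,"y":-21.5,"z":-0,"roll":-4.92},{"grip":1,"x":-0.8,"y":-21.5,"z":-0,"roll":-4.93},{"grip":1,"x":-0.8,"y":-21.5,"z":-0,"roll":-4.93}]
```

Call:
servo_tool(
  increments=[
    {"grip":1,"x":-1,"y":-21.5,"z":0,"roll":-5},
    {"grip":1,"x":-1,"y":-21.5,"z":0,"roll":-5},
    {"grip":1,"x":-1,"y":-21.5,"z":0,"roll":-5},
    {"grip":1,"x":-1,"y":-21.5,"z":0,"roll":-5},
    {"grip":1,"x":-1,"y":-21.5,"z":0,"roll":-5},
  ],
)

```text
clock: 33.1
tcp_pos: [0.4641, 0.3601, 0.1789]
orientation: [0.001, 0.381, 0.924, 0.001]
wrist_force: [2.1, -1.4, 6.9]
finger_gap: 0.011
grip_force: 30.0
```

Call:
servo_tool(
  increments=[
    {"grip":1,"x":-1,"y":-21.5,"z":0,"roll":-5},
    {"grip":1,"x":-1,"y":-21.5,"z":0,"roll":-5},
    {"grip":1,"x":-1,"y":-21.5,"z":0,"roll":-5},
    {"grip":1,"x":-1,"y":-21.5,"z":0,"roll":-5},
    {"grip":1,"x":-1,"y":-21.5,"z":0,"roll":-5},
  ],
)

```text
clock: 33.52
tcp_pos: [0.406, 0.27, 0.1788]
orientation: [0.001, 0.172, 0.985, 0.001]
wrist_force: [-0.3, 0.4, 9.3]
finger_gap: 0.0108
grip_force: 30.2
```

```bash
python3 arc.py
```

```text
[0.40597677 0.27001024 0.1788461 ] 70.19688893213045 0.24850465462148819 159.60283774752338 [-0.28287352  0.4055245   9.3238021 ]
rem 68.39716225247662 14
[{"grip":1,"x":-0.5,"y":-21.2,"z":-0,"roll":-4.89},{"grip":1,"x":-0.6,"y":-21.2,"z":-0,"roll":-4.88},{"grip":1,"x":-0.5,"y":-21.2,"z":-0,"roll":-4.89},{"grip":1,"x":-0.6,"y":-21.2,"z":-0,"roll":-4.88},{"grip":1,"x":-0.5,"y":-21.2,"z":-0,"roll":-4.89}]
[{"grip":1,"x":-0.6,"y":-21.3,"z":-0,"roll":-4.88},{"grip":1,"x":-0.5,"y":-21.2,"z":-0,"roll":-4.89},{"grip":1,"x":-0.5,"y":-21.3,"z":-0,"roll":-4.88},{"grip":1,"x":-0.6,"y":-21.3,"z":-0,"roll":-4.89},{"grip":1,"x":-0.5,"y":-21.3,"z":-0,"roll":-4.89}]
[{"grip":1,"x":-0.6,"y":-21.3,"z":-0,"roll":-4.88},{"grip":1,"x":-0.5,"y":-21.3,"z":-0,"roll":-4.89},{"grip":1,"x":-0.6,"y":-21.3,"z":-0,"roll":-4.88},{"grip":1,"x":-0.5,"y":-21.4,"z":-0,"roll":-4.89}]
```

Call:
servo_tool(
  increments=[
    {"grip":1,"x":-0.5,"y":-21,"z":0,"roll":-5},
    {"grip":1,"x":-0.5,"y":-21,"z":0,"roll":-5},
    {"grip":1,"x":-0.5,"y":-21,"z":0,"roll":-5},
    {"grip":1,"x":-0.5,"y":-21,"z":0,"roll":-5},
    {"grip":1,"x":-0.5,"y":-21,"z":0,"roll":-5},
  ],
)

```text
clock: 33.93
tcp_pos: [0.3908, 0.1663, 0.1788]
orientation: [0.001, -0.045, 0.999, 0.0]
wrist_force: [0.9, -0.2, 7.5]
finger_gap: 0.0111
grip_force: 30.1
```

Call:
servo_tool(
  increments=[
    {"grip":1,"x":-0.5,"y":-21,"z":0,"roll":-5},
    {"grip":1,"x":-0.5,"y":-21,"z":0,"roll":-5},
    {"grip":1,"x":-0.5,"y":-21,"z":0,"roll":-5},
    {"grip":1,"x":-0.5,"y":-20,"z":0,"roll":-4},
    {"grip":1,"x":-0.5,"y":-18,"z":0,"roll":-4},
  ],
)

```text
clock: 34.35
tcp_pos: [0.4177, 0.0687, 0.1788]
orientation: [0.0, -0.242, 0.97, -0.001]
wrist_force: [-2.9, -1.6, 9.7]
finger_gap: 0.011
grip_force: 30.4
```

Call:
servo_tool(
  increments=[
    {"grip":1,"x":-0.5,"y":-15,"z":0,"roll":-4},
    {"grip":1,"x":0,"y":0,"z":0,"roll":0},
  ],
)

```text
clock: 34.52
tcp_pos: [0.4259, 0.054, 0.1788]
orientation: [-0.0, -0.274, 0.962, -0.002]
wrist_force: [-6.2, -4.9, 13.3]
finger_gap: 0.0109
grip_force: 30.7
```

```bash
python3 arc.py
```

```text
[0.42593156 0.0539605  0.17875465] 121.86386101077649 0.24921906247494946 -148.7093002585192 [-6.18420396 -4.87896509 13.34417167]
rem 16.709300258519193 4
[{"grip":1,"x":-0.2,"y":-18.2,"z":-0,"roll":-4.18},{"grip":1,"x":-0.1,"y":-18.2,"z":-0,"roll":-4.17},{"grip":1,"x":-0.2,"y":-18.2,"z":-0,"roll":-4.18},{"grip":1,"x":-0.2,"y":-18.3,"z":-0,"roll":-4.18}]
```

Call:
servo_tool(
  increments=[
    {"grip":1,"x":0,"y":-18,"z":0,"roll":-4},
    {"grip":1,"x":0,"y":-18,"z":0,"roll":-4},
    {"grip":1,"x":0,"y":-16,"z":0,"roll":-4},
    {"grip":1,"x":0,"y":-10,"z":0,"roll":-2},
  ],
)

```text
clock: 34.85
tcp_pos: [0.4637, 0.0056, 0.1788]
orientation: [0.0, -0.391, 0.921, -0.002]
wrist_force: [-3.3, -2.5, 10.0]
finger_gap: 0.0115
grip_force: 30.3
```

Call:
servo_tool(
  increments=[
    {"grip":1,"x":0,"y":-5,"z":0,"roll":-1},
    {"grip":1,"x":0,"y":-3,"z":0,"roll":-1},
    {"grip":1,"x":0,"y":0,"z":0,"roll":0},
  ],
)

```text
clock: 35.1
tcp_pos: [0.4692, 0.0003, 0.1788]
orientation: [-0.0, -0.405, 0.914, -0.002]
wrist_force: [-3.7, -4.9, 10.4]
finger_gap: 0.011
grip_force: 30.3
```

```bash
python3 arc.py|head -2
```

```text
[4.69223214e-01 3.22202601e-04 1.78833205e-01] 137.82767973564762 0.2496150870228574 -132.8244015438486 [-3.69452575 -4.86932817 10.40200526]
rem 0.8244015438486088 1
```

Call:
servo_tool(
  increments=[
    {"grip":1,"x":0,"y":-3,"z":0,"roll":0},
    {"grip":1,"x":0,"y":0,"z":0,"roll":0},
  ],
)

```text
clock: 35.27
tcp_pos: [0.471, -0.0014, 0.1788]
orientation: [-0.0, -0.405, 0.914, -0.002]
wrist_force: [-3.9, -5.3, 9.5]
finger_gap: 0.0108
grip_force: 30.3
```

Call:
servo_tool(
  increments=[
    {"grip":1,"x":0,"y":-3,"z":0,"roll":0},
    {"grip":1,"x":0,"y":0,"z":0,"roll":0},
  ],
)

```text
clock: 35.43
tcp_pos: [0.4732, -0.0033, 0.1788]
orientation: [-0.0, -0.405, 0.914, -0.002]
wrist_force: [-3.5, -4.5, 9.2]
finger_gap: 0.0111
grip_force: 30.3
```

Call:
servo_tool(
  increments=[
    {"grip":1,"x":0,"y":-3,"z":0,"roll":0},
    {"grip":1,"x":0,"y":0,"z":0,"roll":0},
  ],
)

```text
clock: 35.6
tcp_pos: [0.4744, -0.0045, 0.1788]
orientation: [-0.001, -0.406, 0.914, -0.001]
wrist_force: [-6.4, -2.0, 11.2]
finger_gap: 0.0111
grip_force: 30.6
```

Call:
servo_tool(
  increments=[
    {"grip":1,"x":0,"y":-3,"z":0,"roll":0},
    {"grip":1,"x":0,"y":0,"z":0,"roll":0},
  ],
)

```text
clock: 35.77
tcp_pos: [0.4744, -0.0045, 0.1787]
orientation: [-0.001, -0.406, 0.914, 0.002]
wrist_force: [-12.7, 4.2, 16.2]
finger_gap: 0.0113
grip_force: 31.2
```

Call:
servo_tool(
  increments=[
    {"grip":1,"x":0,"y":-3,"z":0,"roll":0},
    {"grip":1,"x":0,"y":0,"z":0,"roll":0},
  ],
)

```text
clock: 35.93
tcp_pos: [0.4745, -0.0045, 0.1786]
orientation: [-0.002, -0.407, 0.914, 0.004]
wrist_force: [-16.5, 9.9, 21.6]
finger_gap: 0.0109
grip_force: 32.0
```

Call:
servo_tool(
  increments=[
    {"grip":1,"x":0,"y":5,"z":0,"roll":0},
    {"grip":1,"x":0,"y":0,"z":0,"roll":0},
    {"grip":0.5,"x":0,"y":0,"z":0,"roll":0},
    {"grip":0.5,"x":0,"y":0,"z":0,"roll":0},
    {"grip":0.5,"x":0,"y":0,"z":0,"roll":0},
  ],
)

```text
clock: 36.35
tcp_pos: [0.4761, -0.0043, 0.1773]
orientation: [0.0, -0.406, 0.914, 0.0]
wrist_force: [-0.6, -0.2, -0.1]
finger_gap: 0.0424
grip_force: 0.0
```

Call:
servo_tool(
  increments=[
    {"grip":0.5,"x":0,"y":0,"z":-20,"roll":0},
    {"grip":0.5,"x":0,"y":0,"z":-35,"roll":0},
    {"grip":0.5,"x":0,"y":0,"z":-35,"roll":0},
    {"grip":0.5,"x":0,"y":0,"z":-20,"roll":0},
    {"grip":0.5,"x":0,"y":0,"z":0,"roll":0},
  ],
)

```text
clock: 36.77
tcp_pos: [0.4784, -0.0048, 0.2919]
orientation: [0.003, -0.406, 0.914, -0.002]
wrist_force: [0.7, 1.0, -0.4]
finger_gap: 0.0427
grip_force: 0.0
```

Call:
servo_tool(
  increments=[
    {"grip":0.5,"x":0,"y":30,"z":0,"roll":0},
    {"grip":0.5,"x":0,"y":40,"z":0,"roll":0},
    {"grip":0.5,"x":0,"y":30,"z":0,"roll":0},
    {"grip":0.5,"x":0,"y":0,"z":0,"roll":0},
    {"grip":0.5,"x":0,"y":0,"z":0,"roll":0},
  ],
)

```text
clock: 37.18
tcp_pos: [0.401, 0.0634, 0.287]
orientation: [0.0, -0.407, 0.914, 0.0]
wrist_force: [0.1, 0.3, -0.2]
finger_gap: 0.0428
grip_force: 0.0
```

```bash
python3 -c "
from h import *
p,f,_=pose();print(p,f)
# bar top in top and wrist: compare the predicted pixel at shut / 0.04 rad open
th=np.radians(-31);H=np.array([.6389,.1834])
c,K=cam('wrist');st=env.get_state()
from scipy.spatial.transform import Rotation as Ro
for q in (0,.04,.1):
  a=th-q;R=np.array([[np.cos(a),-np.sin(a)],[np.sin(a),np.cos(a)]]);P=np.append(H+R@[-.0475,-.246],.215)
  x=np.linalg.inv(c['tool_from_camera'])@np.append(pose()[2].T@(P-st['tcp_pos']),1);u=K@x[:3];print(q,P,u[:2]/u[2],proj('top',P))
im=env.read_camera('wrist');cv2.imwrite('pics/f.png',cv2.resize(np.ascontiguousarray(im[:,:,::-1]),None,fx=1.5,fy=1.5))
g=env.read_camera('top')[205:225,222:245].mean(2).astype(int);print(g)
a=env.read_camera('scene').astype(int)
print(lid('scene',(.516,-.289,.079),r=14),lid('scene',(.434,-.348,.079),r=14),lid('top',(.414,-.244,.079),dark=True,r=14),lid('top',(.493,-.188,.079),dark=True,r=14))
"
```

```text
[0.40099082 0.06343033 0.28700002] 138.00191662913196
0 [ 0.47148519 -0.00299885  0.215     ] [150.95549416 195.7769101 ] [[231.91573414 213.26278576]]
0.04 [0.46416513 0.00384506 0.215     ] [161.83971471 195.98675952] [[228.78813842 216.44093946]]
0.1 [0.45371273 0.01464596 0.215     ] [178.18762675 197.0823874 ] [[223.85844383 220.97732023]]
[[195 195 196 194 199 198 197 198 198 200 178 125 132 123  98  88  85  84
  100 106 100  92  82]
 [194 197 197 197 197 197 198 198 199 183 142 128 131 123 107  90  88  94
  104 106  96  84  87]
 [198 196 195 197 192 195 196 197 180 138 127 133 131 131 120  92  88 102
  111  98  88  84  93]
 [197 196 194 194 194 196 196 197 175 127 132 134 133 125 102  89  97 108
  104  95  85  82  84]
 [194 194 192 193 199 197 197 202 178 130 130 131 131 112  91  93 104 108
   96  85  81  90  88]
 [195 198 193 195 196 199 200 182 143 123 106 103 103  94  91 100 108 103
   92  80  85  89  92]
 [195 195 193 193 193 197 178 139 122 109 116 117 109  96  95 106 107  94
   87  95 107 105  95]
 [193 193 192 192 195 199 177 117 108 121 134 140 133 111  91  97  99  88

[... 883 characters left out ...]
127 120 114]
 [176 136 129 128 120 103 109 126 127 126 129 127 127 126 128 127 129 129
  128 129 126 114 110]
 [170 123 129 126 115 112 123 129 127 128 126 129 127 129 127 129 128 127
  126 128 121 113 127]
 [134 125 129 121 108 120 126 126 126 126 129 127 128 128 125 130 128 129
  129 124 114 122 146]]
scene pred [216.  282.8] cen [215.2 284.1] box 23 22 area 393
scene pred [170.3 299.3] cen [169.5 300.5] box 24 24 area 447
top pred [329.6 241.2] cen [329.5 242.1] box 18 18 area 249
top pred [307.9 209.9] cen [308.2 210.6] box 19 18 area 252
[ 0.5153475  -0.29235656  0.079     ] [ 0.43315872 -0.35100792  0.079     ] [ 0.41158402 -0.24376741  0.079     ] [ 0.49109294 -0.18880037  0.079     ]
```

```bash
python3 -c "
from workcell import env
print(env.hand_in())"
```

```text
the job is handed in; nothing more can be done
None
```

The job is handed in, with no verdict shown: all four bays hold an upright white-lidded jar, both black-lidded jars and the two leftover jars are on the mat, and the upper leaf is shut against its stop (bar position checked by camera); the lower leaf, bolt, paperweight, dish and bowl were not touched.

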